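# Clear the drainage board and rake out its groove

### The arm

A 7-joint arm with a two-finger parallel gripper is mounted at the origin on the work surface. World frame = base frame: x ahead of the robot, y to its left, z up, the work surface at z = 0. Lengths are in m, angles in degrees, forces in N, time in s.
With the tool pointing down it reaches from about 0.4 to 0.85 m from the base axis. Payload 10.4 kg.
Tool frame: the origin (TCP) lies at the very end of the fingers, on their centre line; the grasp point (between the pads) lies 19 mm behind it; z points along the fingers, x is the direction in which the jaws open and shut, and the axes are right-handed (so a half turn about z gives the same grasp; the last joint's range is limited). The gripper opens to 87 mm and grips with 3 to 60 N. Pads are 19 mm wide; open, the fingers measure 117 mm over their backs; the gripper's body (75 mm by 190 mm) begins 51 mm behind the grasp point.
Start: joints at [-77.441, 19.034, -3.707, 83.658, 1.238, 77.344, -5.071], TCP at [0.15, 0.607, 0.223] pointing down, gripper open.
Joint ranges: [-148.97, 148.97], [-28.65, 121.19], [-84.17, 76.75], [9.2, 138.47], [-72.65, 252.65], [3.7, 117.97], [-149.18, 149.18]. Speed limits (degrees/s): [127.2, 127.2, 159.86, 159.86, 180, 180, 180].

### API

Orientations are given as [roll, pitch, yaw] about the fixed x, y, z axes, in that order (R = Rz(yaw) Ry(pitch) Rx(roll)).
In Python, from station import read_state, read_camera, finish_job, find_in, masks_of, pinpoint gives the robot as it stands.
- The arm moves only by the tool send_rows, never from a script. Its argument "increments" is text: rows parted by semicolons, each of 6 numbers parted by spaces: the shift along the world's x, y, z in cm, then the turn, a rotation vector about the world's x, y, z in degrees. A call has 1 to 8 rows; each row shifts and turns the commanded pose from where the row before left it; what a row does not reach is not made up. A row lasts 1/12 s, in which the tool goes at most 41.7 mm and 7.16 degrees, less where a joint would pass 70% of its speed; a pose out of reach is approached as far as the arm can. A call is refused whole if a number of a shift passes 4.17 or a number of a turn 7.16, either way. A call with a gripper value outside its range is refused whole. "gripper" is the gripper's target within -1 to 1 (shut at 1, half-way at 0, fully open at -1), set as the call begins (left out, the last holds). The fingers move at their own pace and stop on an object; "force" is the grip in N (left out, the last holds). Time passes only in rows, so rows that do not move let the fingers close. It gives the time, the measured TCP pose, the force and the opening at its end, in the units of the state.
- read_state(): the state, without advancing time (a new reading comes with each control period).
- read_camera(name): name is "side" or "top"; returns a dict with "frame" (384x512x3 uint8, red, green, blue), "fx", "fy", "cx", "cy" (pixels), "T" (4x4, takes a point from camera to world coordinates). Camera axes: x right, y up, looking along -z (the intrinsics and any distortion apply to the point x, -y, -z); pixel columns grow to the right and rows downward; lengths in m; the calibration is good to about 2 mm. A picture is of the moment at which its call begins. There is no depth.
- finish_job(): hands the job in, once; it reports no verdict.
Trained networks look in a picture, given as the dict that the camera call returned (one of the last four; its "shot" number tells which), for a name from the list of things; names that differ only in an ending like _2 or _b are one class to them, and where a whole thing is asked for, a point or a joint stands for the part that bears it (a point fixed in the world has none). Each returns a list of dicts, best first, with "confidence" (0 to 1); they miss things now and then, are a little off and sometimes report something else, mostly with a low value. They report only what shows in the picture. A call takes as long as a camera call.
- find_in(picture, label): "rect" ([left, top, right, bottom] in pixels, round what is visible of it).
- masks_of(picture, label): "region" (384x512 bool, what is visible of it) and "rect" ([left, top, right, bottom] in pixels, round what is visible of it).
- pinpoint(picture, label): "xy" ([column, row] in pixels: a listed point, or the origin of a listed thing).
The state is a dict: "t": time; "q": joint angles; "dq": joint speeds; "effort": joint torques, N m; "tcp_pos": TCP position; "tcp_rot": TCP orientation; "wrist_force": force on the tool from outside, world axes, zero at the start; "wrist_torque": the same for the moment, N m; "width": finger opening in m.
Only numpy, scipy, OpenCV 4.12 (cv2) and the standard library are available. Lean on these libraries where they do the work, as an engineer would, in place of code of your own. Each camera call takes 0.05 s, during which the arm holds its last target.

### The job

Take the rake from the rubber mat and use its rod to clear the grooved cedar board: push the rod through the bore of each spool there, lift it and carry it over to the concrete slab, and stand it there the same way up, bore level. The twine is freshly tarred, so the fingers must not touch a spool and no spool may touch the bare bench. Then, with the rake in hand, run its ball slowly along the bottom of the board's groove, from the open end on the robot's right, round both corners, to the open end on its left and all the way back, and finally lay the whole rake back on the mat; leave the other things on the bench where they are.

Things in the scene. Friction and masses are not known exactly. Their poses are not given: they have to be found in the camera images.
- spool_a: Flat twine spool, may be absent (one to three are there): two plywood ends 80 mm wide (y), 56 mm high (z) and 8 mm thick, 72 mm long over all (x), wound 70 x 46 mm between the ends; about 120 g. A straight 28 x 28 mm square bore runs right through it along its x axis, open at both ends. It lies on the long edges of its ends with the bore level. Origin: the middle of the spool, on the bore's axis, 28 mm above what it stands on.
- spool_b: Flat twine spool, may be absent (one to three are there): two plywood ends 80 mm wide (y), 56 mm high (z) and 8 mm thick, 72 mm long over all (x), wound 70 x 46 mm between the ends; about 120 g. A straight 28 x 28 mm square bore runs right through it along its x axis, open at both ends. It lies on the long edges of its ends with the bore level. Origin: the middle of the spool, on the bore's axis, 28 mm above what it stands on.
- spool_c: Flat twine spool, may be absent (one to three are there): two plywood ends 80 mm wide (y), 56 mm high (z) and 8 mm thick, 72 mm long over all (x), wound 70 x 46 mm between the ends; about 120 g. A straight 28 x 28 mm square bore runs right through it along its x axis, open at both ends. It lies on the long edges of its ends with the bore level. Origin: the middle of the spool, on the bore's axis, 28 mm above what it stands on.
- rake: Ball-ended groove rake: a wooden handle 34 x 34 mm square and 90 mm long, then a straight 10 mm steel rod 140 mm long ending in a 16 mm ball; 180 g, balance point about 15 mm ahead of the origin, still in the handle. x points along the rod to the ball, z up as it lies. Origin on the underside of the handle; the axis of handle, rod and ball is 17 mm above it (z = 17 mm). The handle runs from x = -65 to +25 mm; the ball's centre is at x = 170 mm. It lies on the rubber mat.
- rake_tip (a point): Centre of the rake's 16 mm ball.
- rake_butt (a point): Middle of the rear end face of the rake's handle.
- board: Fixed cedar drainage board, 160 mm (x) by 330 mm (y), 20 mm thick, origin at the centre of its underside. A dog-leg groove 26 mm wide and 6 mm deep (floor 14 mm above the origin) crosses it: from the -y end (robot's right) along x = -40 mm to y = 0, square across at y = 0 to x = +40 mm, then along x = +40 mm to the +y end (robot's left). Both ends are open; corners are square. The spools lie on it at the start, over the groove.
- g0 (a point): Point on the groove's centre line, the start, at the robot's right-hand end; 22 mm above the board's underside, where the centre of the rake's ball is when the ball rests on the groove floor.
- g1 (a point): Point on the groove's centre line, halfway along the first leg; 22 mm above the board's underside, where the centre of the rake's ball is when the ball rests on the groove floor.
- g2 (a point): Point on the groove's centre line, the first corner; 22 mm above the board's underside, where the centre of the rake's ball is when the ball rests on the groove floor.
- g3 (a point): Point on the groove's centre line, the second corner; 22 mm above the board's underside, where the centre of the rake's ball is when the ball rests on the groove floor.
- g4 (a point): Point on the groove's centre line, halfway along the last leg; 22 mm above the board's underside, where the centre of the rake's ball is when the ball rests on the groove floor.
- g5 (a point): Point on the groove's centre line, the far end, on the robot's left; 22 mm above the board's underside, where the centre of the rake's ball is when the ball rests on the groove floor.
- slab: Fixed grey concrete slab, 130 mm (x) by 310 mm (y), 20 mm thick; origin at the centre of its underside. Three spools fit on it side by side along y (about 92 mm apart) with their bores along x.
- mat: Fixed black rubber mat, 100 mm (x) by 300 mm (y), 3 mm thick; origin at the centre of its underside. The rake lies on it along y.
- terracotta_pot: Terracotta pot, 110 mm across, 95 mm high; loose bystander, leave it where it is. Origin at its underside.
- nursery_pot: Green plastic nursery pot, 100 mm across, 90 mm high; loose bystander, leave it where it is. Origin at its underside.
- saucer: White ceramic saucer, 120 mm across, 18 mm high; loose bystander, leave it where it is. Origin at its underside.
- trowel: Steel trowel with a wooden handle, 305 mm long, lying flat; loose bystander, leave it where it is. Origin at its underside.
- seed_jar: Glass jar with a metal lid, 70 mm across, 100 mm high; loose bystander, leave it where it is. Origin at its underside.
- label_box: Cardboard box 70 x 110 x 50 mm holding plant labels that rise to 85 mm; loose bystander, leave it where it is. Origin at its underside.
- bench_brush: Hand brush, 200 mm long, lying; loose bystander, leave it where it is. Origin at its underside.

How it is judged (in metres and radians):
On the way, in this order (a step that is already met when the one before it is completed fails the run):
1. every spool that is there stands on the slab, bore level, so the board is clear (x of spool_a in the frame of slab between -0.06 and 0.06 m and y of spool_a in the frame of slab between -0.15 and 0.15 m and z of spool_a in the frame of slab between 0.042 and 0.054 m and angle between each of spool_a, spool_b, spool_c's own x axis and vertical above 1.3 rad and linear speed of each of spool_a, spool_b, spool_c below 0.03 m/s and x of spool_b in the frame of slab between -0.06 and 0.06 m and y of spool_b in the frame of slab between -0.15 and 0.15 m and z of spool_b in the frame of slab between 0.042 and 0.054 m and x of spool_c in the frame of slab between -0.06 and 0.06 m and y of spool_c in the frame of slab between -0.15 and 0.15 m and z of spool_c in the frame of slab between 0.042 and 0.054 m), for 0.2 s.
2. ball of the held rake down in the groove at the start, at the robot's right-hand end (site g0): within 9 mm of it in plan, ball within 4.5 mm of the groove floor (horizontal distance between rake_tip and g0 below 0.009 m and z of rake_tip in the frame of board below 0.0265 m and contact force between the fingers and rake above 1 N), for 0.1 s.
3. ball of the held rake down in the groove at halfway along the first leg (site g1): within 9 mm of it in plan, ball within 4.5 mm of the groove floor (horizontal distance between rake_tip and g1 below 0.009 m and z of rake_tip in the frame of board below 0.0265 m and contact force between the fingers and rake above 1 N), for 0.1 s.
4. ball of the held rake down in the groove at the first corner (site g2): within 9 mm of it in plan, ball within 4.5 mm of the groove floor (horizontal distance between rake_tip and g2 below 0.009 m and z of rake_tip in the frame of board below 0.0265 m and contact force between the fingers and rake above 1 N), for 0.1 s.
5. ball of the held rake down in the groove at the second corner (site g3): within 9 mm of it in plan, ball within 4.5 mm of the groove floor (horizontal distance between rake_tip and g3 below 0.009 m and z of rake_tip in the frame of board below 0.0265 m and contact force between the fingers and rake above 1 N), for 0.1 s.
6. ball of the held rake down in the groove at halfway along the last leg (site g4): within 9 mm of it in plan, ball within 4.5 mm of the groove floor (horizontal distance between rake_tip and g4 below 0.009 m and z of rake_tip in the frame of board below 0.0265 m and contact force between the fingers and rake above 1 N), for 0.1 s.
7. ball of the held rake down in the groove at the far end, on the robot's left (site g5): within 9 mm of it in plan, ball within 4.5 mm of the groove floor (horizontal distance between rake_tip and g5 below 0.009 m and z of rake_tip in the frame of board below 0.0265 m and contact force between the fingers and rake above 1 N), for 0.1 s.
8. on the way back: ball of the held rake down in the groove at the second corner (site g3): within 9 mm of it in plan, ball within 4.5 mm of the groove floor (all of step 5), for 0.1 s.
9. on the way back: ball of the held rake down in the groove at the first corner (site g2): within 9 mm of it in plan, ball within 4.5 mm of the groove floor (all of step 4), for 0.1 s.
10. on the way back: ball of the held rake down in the groove at the start, at the robot's right-hand end (site g0): within 9 mm of it in plan, ball within 4.5 mm of the groove floor (all of step 2), for 0.1 s.
At the end, for the whole second after the job is handed in: Every spool present stands still on the slab with its bore level (origin within 60 mm of the slab's centre along its x and 150 mm along its y), and the rake lies still on the mat with both its ball and its butt over the mat (all of step 1 and x of rake_tip in the frame of mat between -0.055 and 0.055 m and y of rake_tip in the frame of mat between -0.155 and 0.155 m and x of rake_butt in the frame of mat between -0.055 and 0.055 m and y of rake_butt in the frame of mat between -0.155 and 0.155 m and height (world z) of each of rake_tip, rake_butt below 0.035 m and linear speed of rake below 0.02 m/s); the robot touches nothing.
It fails at once if a spool is let down on (or falls to) the bare bench (height (world z) of any of spool_a, spool_b, spool_c below 0.038 m).
It fails at once if the gripper's fingers press on a spool (more than 3 N) (contact force between the fingers and spool_a above 3 N or contact force between the fingers and spool_b above 3 N or contact force between the fingers and spool_c above 3 N).
It fails at once if the held rake is rushed in the groove: faster than 150 mm/s with its ball down in the board's groove (z of rake_tip in the frame of board below 0.0245 m and x of rake_tip in the frame of board between -0.08 and 0.08 m and y of rake_tip in the frame of board between -0.165 and 0.165 m and linear speed of rake above 0.15 m/s and contact force between the fingers and rake above 1 N).
It fails at once if a bystander is pushed more than 30 mm from its place (distance of any of terracotta_pot, nursery_pot, saucer, trowel, seed_jar, label_box, bench_brush from where it was at the start of the episode above 0.03 m).
Of spool_a, spool_b, spool_c only 1 to 3 are there at a start; the rules pass over those that are not, and their reading is None.
At some moment in a run one of spool_a, spool_b, spool_c may be knocked a few centimetres aside while the robot is not near it.
It also fails if it takes over 210 s, if anything falls off the work surface, if the arm or the gripper's body presses on something with over 40 N, if the wrist force passes 120 N, or if a joint passes its speed limit or range.

## Working session

There is one attempt and no reset: what is moved stays moved. The work goes in short steps, Python scripts to look and compute and a tool call to move; the robot and the scene stay as the last step left them, time stands still between calls to the robot, and variables do not carry over. Pictures are saved under pics/ and viewed, and the job is handed in when it is done.

Besides the shell and the picture viewer there is one more tool, called after "Call:" by a JSON object that holds its "name" and its "arguments". send_rows: Moves the arm, as the interface text tells. Its arguments: {"type":"object","properties":{"increments":{"type":"string"},"gripper":{"type":"number"},"force":{"type":"number"}},"required":["increments"]}

```bash
ls; mkdir -p pics; cat > h.py <<'E'
import numpy as np,cv2
from station import *
def ray(c,uv):
    # returns origin, dir world
    T=np.array(c["T"]);u,v=uv
    d=np.array([(u-c["cx"])/c["fx"],-(v-c["cy"])/c["fy"],-1.0])
    return T[:3,3],T[:3,:3]@d
def onplane(c,uv,z):
    o,d=ray(c,uv);return o+d*(z-o[2])/d[2]
def proj(c,p):
    T=np.array(c["T"]);q=T[:3,:3].T@(np.asarray(p)-T[:3,3])
    return np.array([c["cx"]+c["fx"]*q[0]/-q[2],c["cy"]-c["fy"]*q[1]/-q[2]])
def tri(c1,u1,c2,u2):
    o1,d1=ray(c1,u1);o2,d2=ray(c2,u2)
    A=np.stack([d1,-d2],1);s=np.linalg.lstsq(A,o2-o1,rcond=None)[0]
    a=o1+d1*s[0];b=o2+d2*s[1];return (a+b)/2,np.linalg.norm(a-b)
def save(c,n,box=None,scale=1):
    f=cv2.cvtColor(c["frame"],cv2.COLOR_RGB2BGR)
    if box: f=f[box[1]:box[3],box[0]:box[2]]
    if scale!=1:f=cv2.resize(f,None,fx=scale,fy=scale,interpolation=cv2.INTER_CUBIC)
    cv2.imwrite("pics/"+n,f)
E
python3 - <<'E'
from h import *
for n in ["top","side"]:
    c=read_camera(n);save(c,n+"0.png",scale=1.5)
    print(n,{k:c[k] for k in c if k!="frame"})
    for l in ["spool_a","rake","rake_tip","rake_butt","board","g0","g2","g3","g5","slab","mat","trowel","terracotta_pot","nursery_pot","saucer","seed_jar","label_box","bench_brush"]:
        r=pinpoint(c,l); print(l,[(np.round(x["xy"]),round(x["confidence"],2),np.round(onplane(c,x["xy"],0.02),3)) for x in r[:4]])
print(read_state())
E
```

```text
pics
top {'fx': 482.99154534893813, 'fy': 482.99154534893813, 'cx': 256.2295111405963, 'cy': 192.86073468053385, 'T': array([[-2.17004925e-02,  9.74661225e-01, -2.22631051e-01,
         2.47751112e-01],
       [-9.99754621e-01, -2.21461966e-02,  4.94668095e-04,
        -8.08872514e-02],
       [-4.44829721e-03,  2.22587156e-01,  9.74902647e-01,
         1.49538899e+00],
       [ 0.00000000e+00,  0.00000000e+00,  0.00000000e+00,
         1.00000000e+00]]), 'shot': 1}
spool_a [(array([289., 190.]), 0.66, array([ 0.591, -0.184,  0.02 ])), (array([378., 268.]), 0.31, array([ 0.344, -0.443,  0.02 ])), (array([240., 169.]), 0.2, array([ 0.663, -0.031,  0.02 ]))]
rake [(array([239., 239.]), 0.7, array([ 0.441, -0.025,  0.02 ]))]
rake_tip [(array([186., 240.]), 0.68, array([0.443, 0.138, 0.02 ])), (array([336., 198.]), 0.6, array([ 0.563, -0.33 ,  0.02 ]))]
rake_butt [(array([259., 237.]), 0.73, array([ 0.446, -0.087,  0.02 ]))]
board [(array([286., 186.]), 0.96, array([ 0.605, -0.175,  0.02 ]))]
g0 [(array([286., 195.]), 0.93, array([ 0.575, -0.175,  0.02 ])), (array([311., 198.]), 0.92, ar
[... 5052 characters left out ...]
([ 0.439, -0.104,  0.02 ]))]
{'t': 1.9, 'q': array([-77.44342313,  19.03336681,  -3.70744349,  83.65682525,
         1.23851124,  77.34406751,  -5.07010589]), 'dq': array([ 0.10709398,  0.03234423, -0.05270266,  0.00499309,  0.07291055,
        0.0609201 ,  0.06208849]), 'effort': array([ 6.97937708e-05, -6.23032022e+01,  2.47311493e-02, -3.90118361e+01,
       -6.11348636e-02,  3.14953190e-02,  2.67267126e-05]), 'tcp_pos': array([0.14961778, 0.60685327, 0.22258492]), 'tcp_rot': array([-1.79999635e+02, -5.56456888e-03,  7.61498656e+01]), 'wrist_force': array([-1.01734098,  0.24430073, -0.11001027]), 'wrist_torque': array([ 0.01523376, -0.02681549,  0.00805161]), 'width': 0.08729164056721714}
```

```bash
python3 - <<'E'
import cv2
a=cv2.imread("pics/top0.png");cv2.imwrite("pics/t.png",cv2.resize(a[130:470,180:620],(776,600)))
a=cv2.imread("pics/side0.png");cv2.imwrite("pics/s.png",cv2.resize(a[190:470,240:560],(686,600)))
E
```

```text
(no output)
```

View pics/t.png

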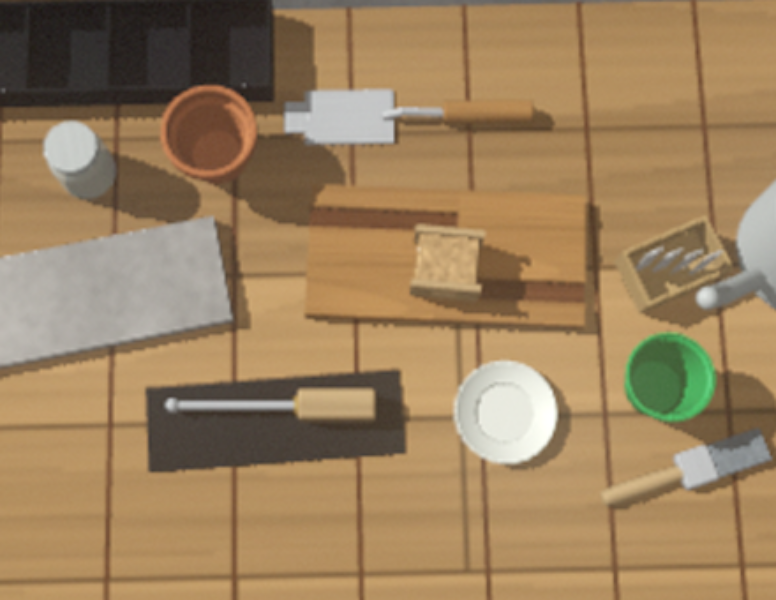

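View pics/s.png

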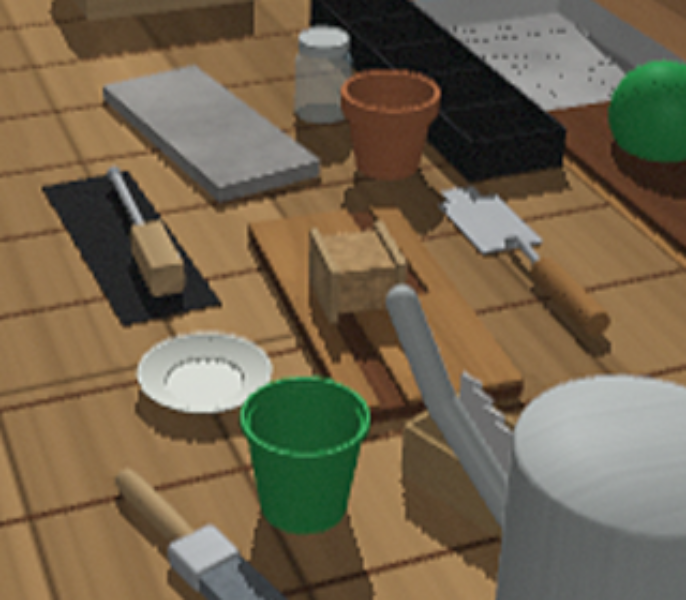

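View pics/top0.png

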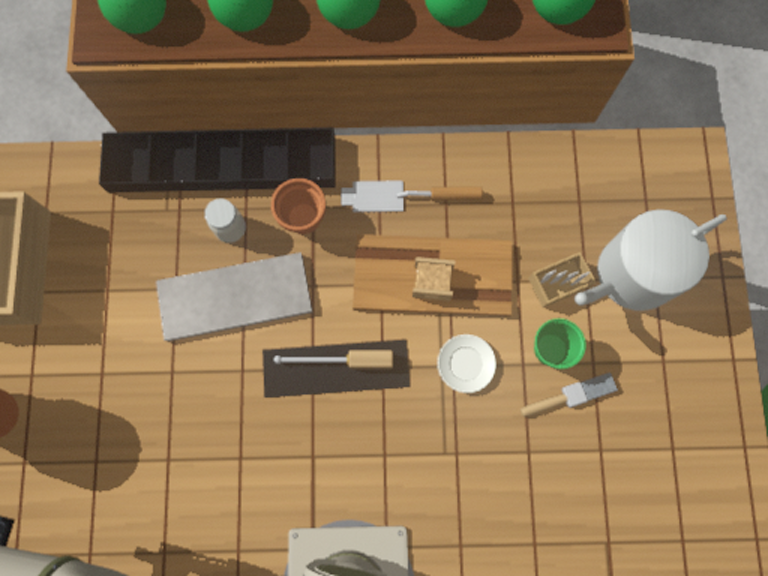

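```bash
cat >> h.py <<'E'
from scipy.optimize import minimize
def box(x0,x1,y0,y1,z0,z1): return np.array([[x,y,z] for x in(x0,x1) for y in(y0,y1) for z in(z0,z1)])
MODELS={"board":[box(-.08,.08,-.165,.165,0,.02)],"slab":[box(-.065,.065,-.155,.155,0,.02)],"mat":[box(-.05,.05,-.15,.15,0,.003)],
"spool_a":[box(-.036,-.028,-.04,.04,-.028,.028),box(.028,.036,-.04,.04,-.028,.028),box(-.03,.03,-.035,.035,-.023,.023)],
"rake":[box(-.065,.025,-.017,.017,0,.034),box(.02,.17,-.005,.005,.012,.022),box(.163,.177,-.007,.007,.01,.024)]}
def pose(p):
    x,y,z,w=p;c,s=np.cos(w),np.sin(w);return np.array([[c,-s,0],[s,c,0],[0,0,1]]),np.array([x,y,z])
def render(c,l,p,S=4):
    R,t=pose(p);m=np.zeros((384*S,512*S),np.uint8)
    for b in MODELS[l]:
        q=np.array([proj(c,R@v+t) for v in b]);h=cv2.convexHull(((q+.5)*S).astype(np.float32)).astype(np.int32)
        cv2.fillConvexPoly(m,h,1)
    return cv2.resize(m.astype(np.float32),(512,384),interpolation=cv2.INTER_AREA)
def fit(cs,l,p0,z,masks=None):
    if masks is None:
        masks=[]
        for c in cs:
            r=masks_of(c,l); g=[m for m in r if np.linalg.norm(np.array(np.nonzero(m["region"])[::-1]).mean(1)-proj(c,[p0[0],p0[1],z]))<40]
            masks.append(g[0]["region"].astype(np.float32) if g else None)
    use=[(c,m) for c,m in zip(cs,masks) if m is not None]
    def cost(p):
        e=0
        for c,m in use:
            r=render(c,l,[p[0],p[1],z,p[2]/3]);e+=np.abs(r-m).sum()/ m.sum()
        return e
    x0=np.array([p0[0],p0[1],p0[2]*3]);best=None
    sim=np.array([x0]+[x0+d for d in np.diag([.015,.015,.3])])
    r=minimize(cost,x0,method="Nelder-Mead",options=dict(initial_simplex=sim,xatol=2e-4,fatol=1e-4))
    return np.array([r.x[0],r.x[1],r.x[2]/3]),r.fun/len(use),len(use)
def overlay(cs,items,name):
    ims=[]
    for c in cs:
        f=cv2.cvtColor(c["frame"],cv2.COLOR_RGB2BGR);f=cv2.resize(f,None,fx=4,fy=4,interpolation=cv2.INTER_CUBIC)
        for l,p in items:
            m=(cv2.resize(render(c,l,p),None,fx=4,fy=4)>.5).astype(np.uint8)
            cs_,_=cv2.findContours(m,cv2.RETR_EXTERNAL,cv2.CHAIN_APPROX_NONE);cv2.drawContours(f,cs_,-1,(0,0,255),1)
        ims.append(f)
    return ims
E
python3 - <<'E'
from h import *
import json
cs=[read_camera("top"),read_camera("side")]
P={}
for l,p0,z in [("board",(.607,-.18,-.0),0.),("slab",(.574,.225,.1),0.),("mat",(.425,.01,0),0.),("spool_a",(.6,-.185,0),.048),("rake",(.441,-.03,1.57),.003)]:
    for k in ([0,1],[0],[1]):
        p,f,n=fit([cs[i] for i in k],l,p0,z); print(l,k,np.round(p[:2],4),round(np.degrees(p[2]),1),round(f,3),n)
        if k==[0,1]:P[l]=[p[0],p[1],z,p[2]]
json.dump(P,open("P.json","w"))
a,b=overlay(cs,P.items(),"")
cv2.imwrite("pics/o1.png",cv2.resize(a[560:1160,400:1440],(800,462)));cv2.imwrite("pics/o2.png",b[520:1120,620:1360])
E
```

```text
board [0, 1] [ 0.6183 -0.1851] -3.8 0.351 2
board [0] [ 0.6177 -0.1841] -4.0 0.171 1
board [1] [ 0.6187 -0.1862] -3.5 0.523 1
slab [0, 1] [0.5803 0.233 ] 10.2 0.046 2
slab [0] [0.5809 0.2343] 10.2 0.039 1
slab [1] [0.581  0.2299] 10.4 0.042 1
mat [0, 1] [0.4273 0.0214] 3.1 0.337 2
mat [0] [0.4268 0.0211] 3.6 0.253 1
mat [1] [0.4276 0.02  ] 3.0 0.418 1
spool_a [0, 1] [ 0.6    -0.1823] -8.8 0.152 2
spool_a [0] [ 0.5994 -0.1816] -5.9 0.106 1
spool_a [1] [ 0.6005 -0.183 ] -9.0 0.178 1
rake [0, 1] [ 0.4427 -0.0307] 89.3 0.204 2
rake [0] [ 0.4419 -0.0294] 89.0 0.221 1
rake [1] [ 0.4424 -0.0321] 88.8 0.156 1
```

View pics/o1.png

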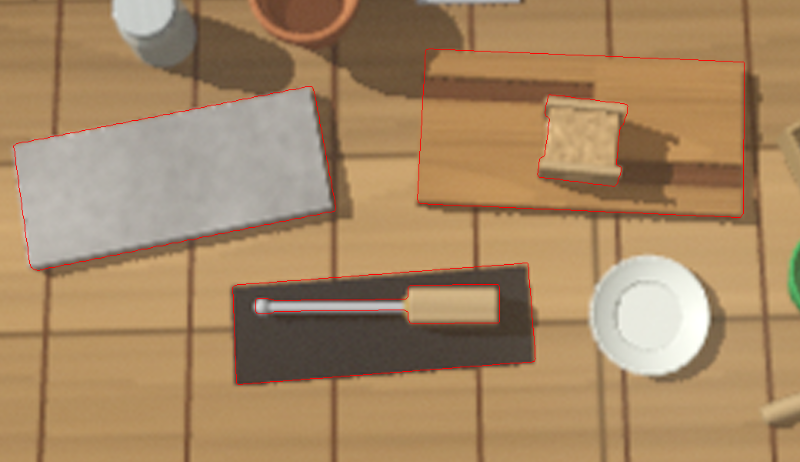

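View pics/o2.png

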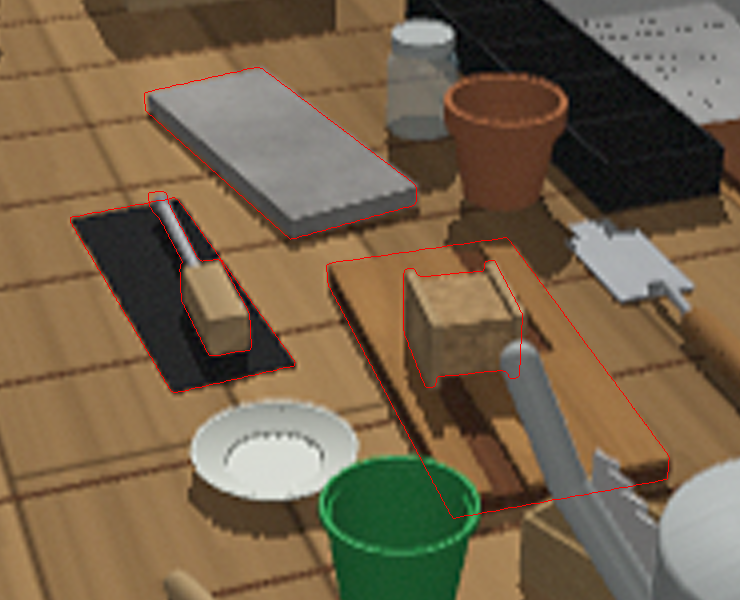

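Call:
{"name": "send_rows", "arguments": {"increments": "1.8 -3.6 0 0 0 -6.8;1.8 -3.6 0 0 0 -6.8;1.8 -3.6 0 0 0 -6.8;1.8 -3.6 0 0 0 -6.8;1.8 -3.6 0 0 0 -6.8;1.8 -3.6 0 0 0 -6.8;1.8 -3.6 0 0 0 -6.8;1.8 -3.6 0 0 0 -6.8", "gripper": -1, "force": 50}}

```text
t: 3.67
tcp_pos: [0.2941, 0.317, 0.2227]
tcp_rot: [-180.0, -0.0, 21.4]
wrist_force: [1.4, 0.3, 0.0]
width: 0.0864
```

Call:
{"name": "send_rows", "arguments": {"increments": "1.8 -3.6 -1 0 0 -7;1.8 -3.6 -1 0 0 -7;1.8 -3.6 -1 0 0 -7;1.8 -3.6 -1 0 0 -2;1.8 -3.6 -1 0 0 0;1.8 -3.6 -1 0 0 0;1.8 -3.6 -1 0 0 0;1.8 -3.6 -1 0 0 0"}}

```text
t: 4.33
tcp_pos: [0.4383, 0.0289, 0.1426]
tcp_rot: [-180.0, -0.1, -1.2]
wrist_force: [0.3, 1.5, 0.8]
width: 0.0869
```

Call:
{"name": "send_rows", "arguments": {"increments": "0.1 -2.7 -2 0 0 0.5;0.1 -2.7 -3 0 0 0;0.2 0 -3 0 0 0;0 0 -2 0 0 0;0 0 -1.5 0 0 0;0 0 -1 0 0 0;0 0 -0.9 0 0 0;0 0 0 0 0 0"}}

```text
t: 5.0
tcp_pos: [0.441, -0.0231, 0.0076]
tcp_rot: [180.0, 0.1, -0.7]
wrist_force: [-0.3, -0.5, 0.4]
width: 0.0868
```

Call:
{"name": "send_rows", "arguments": {"increments": "0 0 0 0 0 0;0 0 0 0 0 0;0 0 0 0 0 0;0 0 0 0 0 0;0 0 0 0 0 0;0 0 0 0 0 0", "gripper": 1, "force": 50}}

```text
t: 5.5
tcp_pos: [0.4418, -0.023, 0.0089]
tcp_rot: [-180.0, -0.0, -0.7]
wrist_force: [0.1, 0.3, -0.6]
width: 0.0547
```

Call:
{"name": "send_rows", "arguments": {"increments": "0 0 0 0 0 0;0 0 0 0 0 0;0 0 0 0 0 0;0 0 0 0 0 0;0 0 0 0 0 0"}}

```text
t: 5.92
tcp_pos: [0.4418, -0.0231, 0.0087]
tcp_rot: [-180.0, -0.0, -0.8]
wrist_force: [1.0, -0.2, -0.1]
width: 0.0334
```

Call:
{"name": "send_rows", "arguments": {"increments": "0 0 1 0 0 0;0 0 2 0 0 0;0 0 2 0 0 0;0 0 2 0 0 0;0 0 2 0 0 0;0 0 2 0 0 0;0 0 0 0 0 0"}}

```text
t: 6.5
tcp_pos: [0.4434, -0.0233, 0.1222]
tcp_rot: [-179.9, -0.3, -0.8]
wrist_force: [1.0, -0.4, -1.8]
width: 0.0339
```

```bash
python3 - <<'E'
from h import *
a,b=read_camera("top"),read_camera("side")
for l in ["rake_tip","rake_butt"]:
    A,B=pinpoint(a,l),pinpoint(b,l);print(l,[(x["xy"],x["confidence"]) for x in A[:2]],[(x["xy"],x["confidence"]) for x in B[:2]])
    if A and B:print(tri(a,A[0]["xy"],b,B[0]["xy"]))
print(fit([a,b],"spool_a",(.6,-.185,-.1),.048))
save(a,"t2.png",(140,100,420,300),2.8);save(b,"s2.png",(140,100,380,320),2.7)
print(read_state()["tcp_pos"],read_state()["width"])
E
```

```text
rake_tip [([180.9, 235.3], 0.67)] []
rake_butt [([263.1, 234.8], 0.76)] [([211.0, 180.0], 0.62), ([271.4, 231.9], 0.5)]
(array([ 0.43905044, -0.09898148,  0.13810571]), np.float64(0.006737850646749849))
(array([ 0.59927714, -0.18227379, -0.13235112]), np.float64(0.13375484943389893), 2)
[ 0.44108198 -0.02332954  0.11783266] 0.03371732830462651
```

View pics/t2.png

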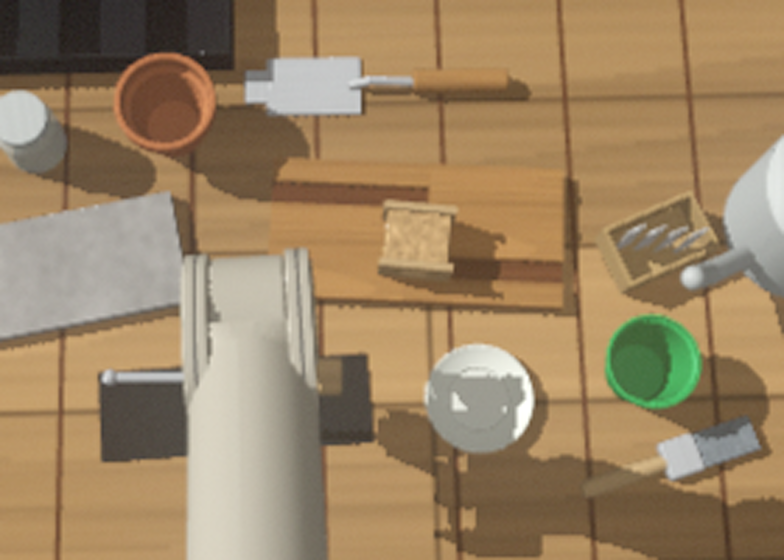

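View pics/s2.png

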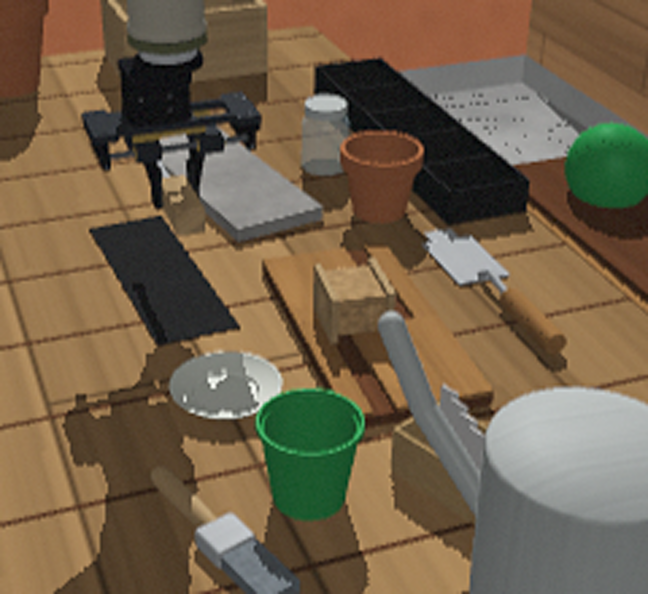

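Call:
{"name": "send_rows", "arguments": {"increments": "-0.5 -1 0 0 0 -6.8;-0.5 -1 0 0 0 -6.8;-0.5 -1 0 0 0 -6.8;-0.5 -1 0 0 0 -6.8;-0.5 -1 0 0 0 -6.8;-0.5 -1 0 0 0 -6.8;-0.5 -1 0 0 0 -6.8;-0.5 -1 0 0 0 -6.8"}}

```text
t: 7.57
tcp_pos: [0.4011, -0.1037, 0.1182]
tcp_rot: [180.0, 0.0, -55.5]
wrist_force: [1.1, -0.1, -2.0]
width: 0.0335
```

Call:
{"name": "send_rows", "arguments": {"increments": "-0.5 -1 0 0 0 -6.8;-0.5 -1 0 0 0 -6.8;-0.5 -1 0 0 0 -6.8;-0.5 -1 0 0 0 -6.8;-0.5 -1 0 0 0 -6.8;-0.5 -0.4 0 0 0 -6.8;0 0 0 0 0 0;0 0 0 0 0 0"}}

```text
t: 8.23
tcp_pos: [0.3714, -0.1572, 0.1183]
tcp_rot: [180.0, 0.0, -95.8]
wrist_force: [-0.5, -0.5, -1.3]
width: 0.0339
```

```bash
cat > look.py <<'E'
from h import *
import sys
a,b=read_camera("top"),read_camera("side")
s=read_state();print(s["t"],s["tcp_pos"],s["tcp_rot"],s["width"],s["wrist_force"])
for l in ["rake_tip","rake_butt"]:
    A,B=pinpoint(a,l),pinpoint(b,l);print(l,[(x["xy"],x["confidence"]) for x in A[:2]],[(x["xy"],x["confidence"]) for x in B[:2]])
    if A and B:
        for i in A[:2]:
            for j in B[:2]:print(np.round(tri(a,i["xy"],b,j["xy"])[0],4),round(tri(a,i["xy"],b,j["xy"])[1],4))
n=sys.argv[1]
save(a,"t%s.png"%n,(140,100,420,300),2.8);save(b,"s%s.png"%n,(140,100,380,320),2.7)
E
python3 look.py 3
```

```text
8.3333 [ 0.3718088  -0.15677767  0.11843712] [ 1.79984825e+02 -1.14579775e-02 -9.57077454e+01] 0.033645683357464776 [-0.87486191 -0.59563866 -2.95319881]
rake_tip [([289.8, 204.0], 0.48)] [([246.8, 191.0], 0.66)]
[ 0.5262 -0.1782  0.1262] 0.002
rake_butt [([201.4, 143.8], 0.27)] [([166.1, 198.8], 0.6)]
[0.5178 0.0663 0.0772] 0.4036
```

View pics/t3.png

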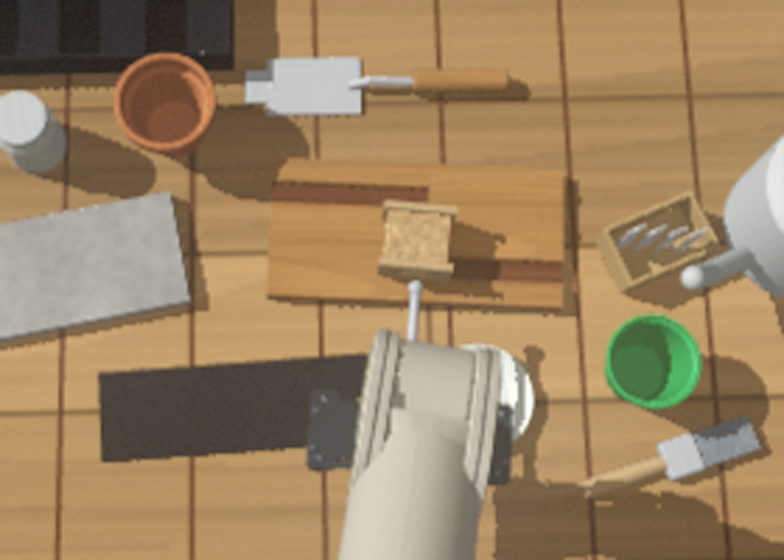

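View pics/s3.png

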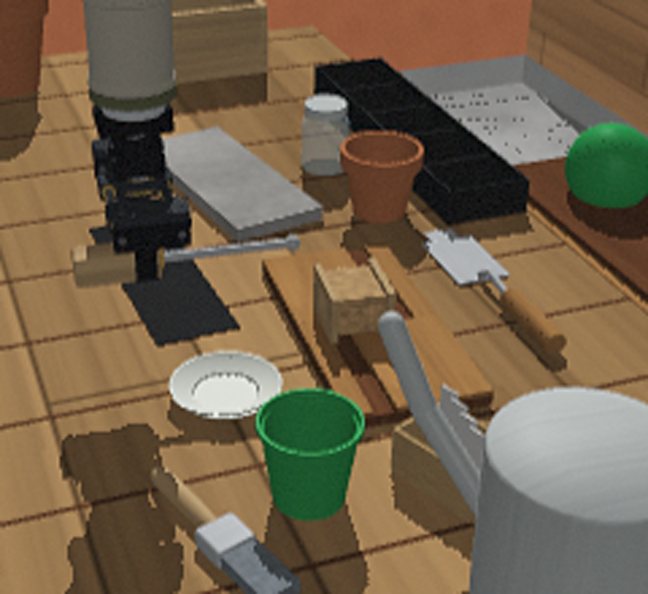

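```bash
python3 - <<'E'
from h import *
a,b=read_camera("top"),read_camera("side")
print(tri(a,(288.2,202.5),b,(248.5,190)))
p=[.5328,-.173,.130];print(proj(a,p),proj(b,p))
save(a,"t4.png",(260,180,310,220),14);save(b,"s4.png",(180,170,270,220),8)
E
```

```text
(array([ 0.53183316, -0.1739718 ,  0.12601477]), np.float64(0.004182906768026408))
[288.08363745 201.19049657] [248.00506081 188.76702319]
```

View pics/t4.png

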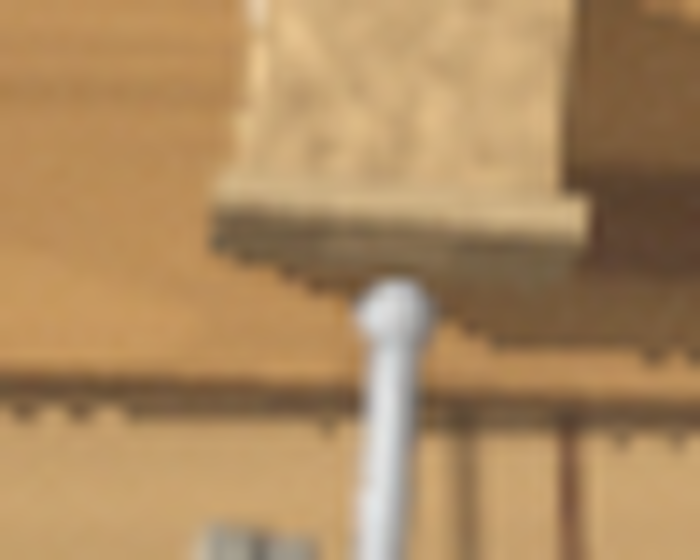

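View pics/s4.png

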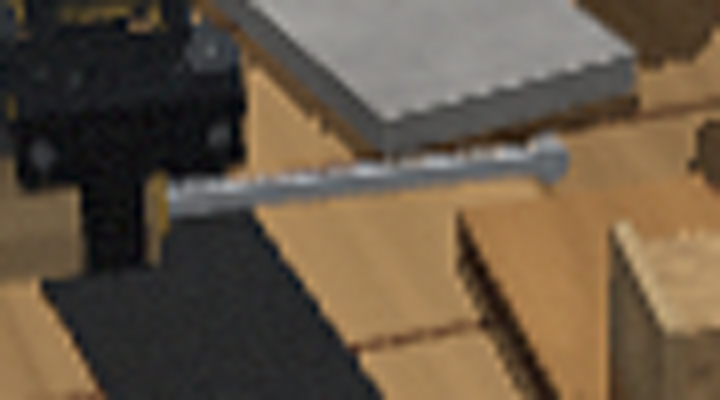

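Call:
{"name": "send_rows", "arguments": {"increments": "0 0 -1 0 0 0;0 0 -1.5 0 0 0;0 0 -1.5 0 0 0;0 0 -1.5 0 0 0;0 0 -1.2 0 0 0;0 0 -0.8 0 0 0;0 0 -0.4 0 0 0;0 0 0 0 0 0"}}

```text
t: 9.3
tcp_pos: [0.3713, -0.1571, 0.0391]
tcp_rot: [179.9, -0.0, -95.9]
wrist_force: [-0.4, -0.1, -1.5]
width: 0.0337
```

```bash
python3 look.py 5; python3 - <<'E'
from h import *
a,b=read_camera("top"),read_camera("side")
print(fit([a],"spool_a",(.6,-.185,-.1),.048))
save(a,"t6.png",(260,160,310,220),10);save(b,"s6.png",(190,180,300,240),7)
E
```

```text
9.4 [ 0.37194003 -0.15727213  0.03997649] [-1.79979286e+02 -1.31151293e-02 -9.59493090e+01] 0.03328896733490072 [ 0.01332077  0.54690723 -1.47206378]
rake_tip [([285.8, 210.5], 0.39)] [([247.9, 212.3], 0.67)]
[ 0.527  -0.1719  0.0483] 0.012
rake_butt [([372.0, 190.3], 0.23)] [([168.4, 223.3], 0.64)]
[ 0.3959 -0.3851  0.2318] 0.2737
(array([ 0.59891945, -0.18079044, -0.09803947]), np.float64(0.059910714626312256), 1)
```

View pics/t6.png

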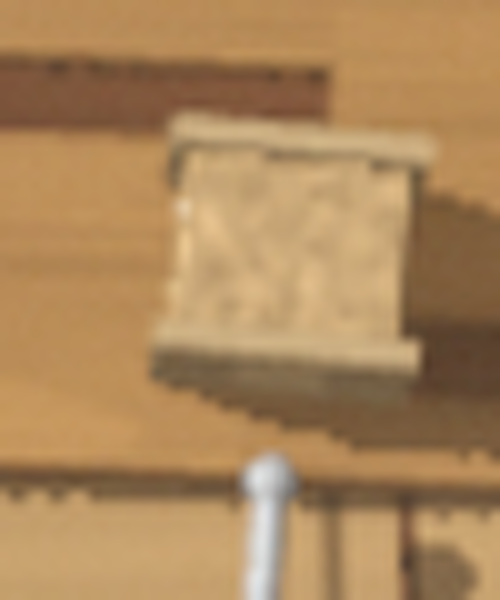

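View pics/s6.png

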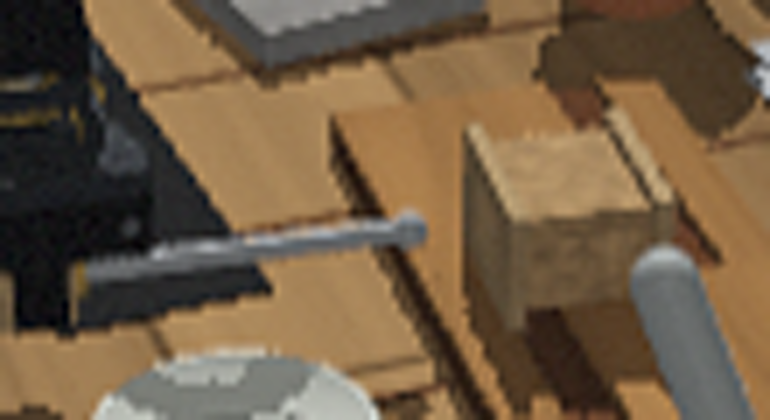

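```bash
python3 - <<'E'
from h import *
a,b=read_camera("top"),read_camera("side")
print(tri(a,(287,208),b,(248.3,212.7)))
for yw in(-4,-6,-8):
  d=np.array([np.cos(np.radians(yw)),np.sin(np.radians(yw)),0])
  c=np.array([.599,-.182,.048]); 
  print(yw,proj(b,c-.036*d),proj(a,c-.036*d),c-.068*d)
p=np.array([.533,-.174,.049]);print(proj(a,p),proj(b,p))
# handle-front/rod start
d=np.array([np.cos(np.radians(-5.9)),np.sin(np.radians(-5.9)),0])
print(proj(b,p-.14*d),proj(a,p-.14*d), proj(b,p+.03*d))
E
```

```text
(array([ 0.53095597, -0.1749548 ,  0.04880112]), np.float64(0.004698950904997178))
-4 [258.0698239  211.94253346] [288.23930958 196.98214826] [ 0.53116564 -0.17725656  0.048     ]
-6 [257.95272423 211.72957136] [287.82997406 196.9563176 ] [ 0.53137251 -0.17489206  0.048     ]
-8 [257.84983459 211.51511676] [287.42163295 196.91656629] [ 0.53166177 -0.17253623  0.048     ]
[286.82005996 206.58199432] [248.06758528 212.54313677]
[201.81048105 218.61014454] [283.67248002 252.42589402] [257.7087476  211.27861735]
```

Call:
{"name": "send_rows", "arguments": {"increments": "0.5 -0.15 -0.1 0 0 0;0.9 -0.1 0 0 0 0;0.9 -0.1 0 0 0 0;0.9 -0.1 0 0 0 0;0.9 -0.1 0 0 0 0;0.9 -0.1 0 0 0 0;0 0 0 0 0 0"}}

```text
t: 10.43
tcp_pos: [0.4235, -0.1639, 0.0387]
tcp_rot: [-179.9, -0.1, -95.9]
wrist_force: [0.2, -0.2, -1.9]
width: 0.0338
```

```bash
python3 - <<'E'
from h import *
a,b=read_camera("top"),read_camera("side")
s=read_state();print(s["tcp_pos"],s["wrist_force"],s["wrist_torque"])
print(fit([a],"spool_a",(.6,-.185,-.1),.048))
save(a,"t7.png",(260,160,310,220),10);save(b,"s7.png",(190,180,300,240),7)
E
```

```text
[ 0.42149116 -0.1638844   0.03837041] [-0.41658266 -0.33806861 -1.47725614] [-0.02848915  0.23800915  0.04720094]
(array([ 0.60071063, -0.18194631, -0.09376293]), np.float64(0.10456538945436478), 1)
```

View pics/t7.png

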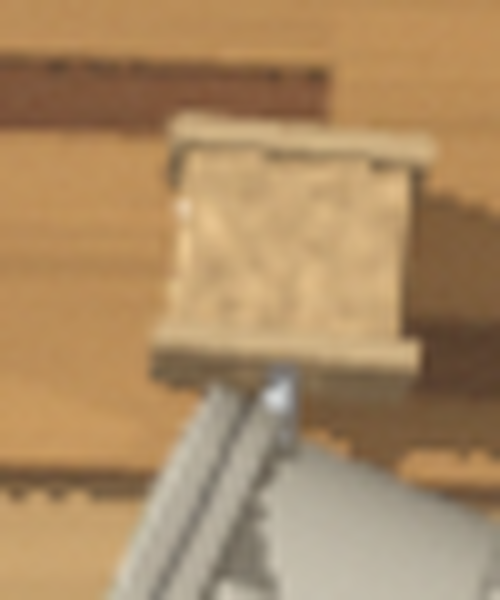

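View pics/s7.png

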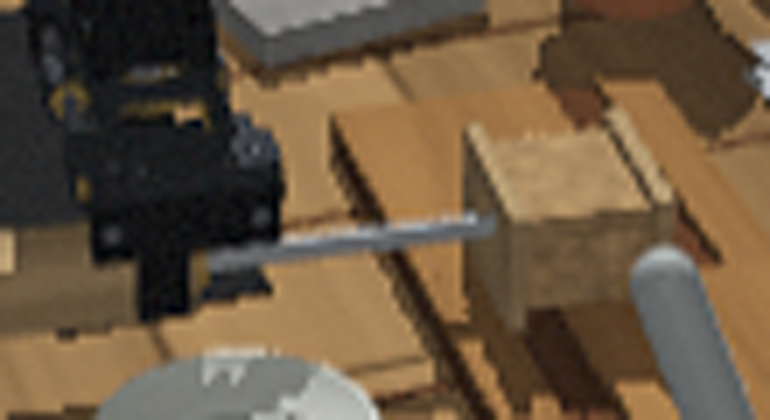

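Call:
{"name": "send_rows", "arguments": {"increments": "0.8 -0.1 -0.2 0 0 0;1.2 -0.12 0 0 0 0;1.4 -0.15 0 0 0 0;1.4 -0.15 0 0 0 0;1.4 -0.15 0 0 0 0;1.4 -0.15 0 0 0 0;1.4 -0.15 0 0 0 0;1.2 -0.12 0 0 0 0"}}

```text
t: 11.25
tcp_pos: [0.524, -0.1745, 0.0365]
tcp_rot: [180.0, 0.0, -96.0]
wrist_force: [-0.3, -0.0, -2.6]
width: 0.0339
```

```bash
python3 - <<'E'
from h import *
a,b=read_camera("top"),read_camera("side")
s=read_state();print(s["tcp_pos"],s["wrist_force"],s["wrist_torque"])
save(a,"t8.png",(260,140,310,200),10);save(b,"s8.png",(190,180,300,240),7)
E
```

```text
[ 0.52464373 -0.17445442  0.03659996] [-1.22601633  0.33334571 -2.07114183] [-0.08011969  0.22548842  0.04899777]
```

View pics/s8.png

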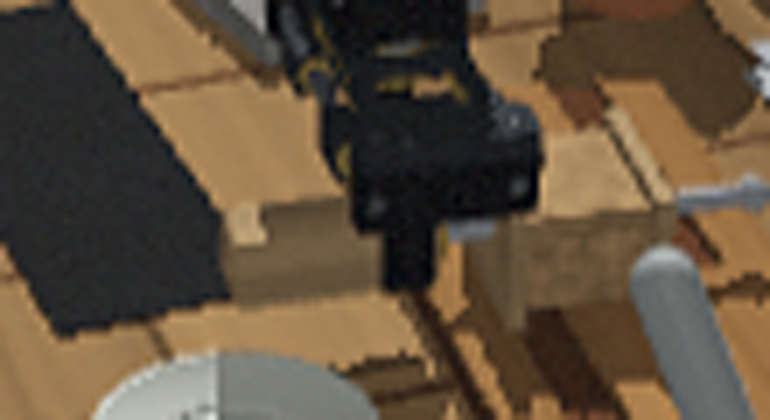

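View pics/t8.png

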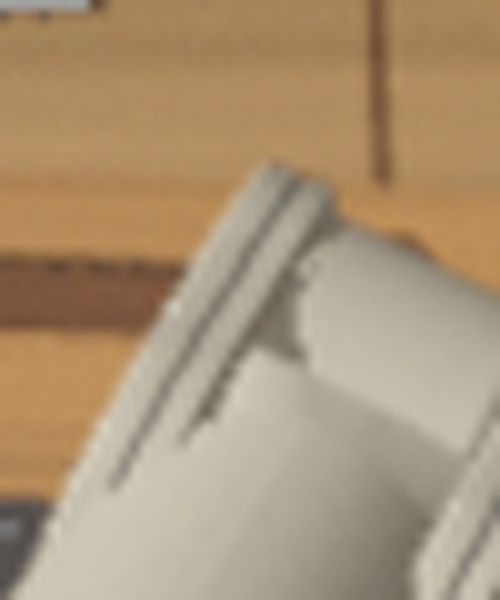

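Call:
{"name": "send_rows", "arguments": {"increments": "0 0 0.3 0 -1 0;0 0 0.3 0 -1 0;0 0 0.3 0 -1 0;0 0 0.3 0 -1 0;0 0 0.5 0 0 0;0 0 0.5 0 0 0;0 0 0.5 0 0 0;0 0 0.5 0 0 0"}}

```text
t: 12.02
tcp_pos: [0.5238, -0.1745, 0.0693]
tcp_rot: [-176.0, 0.4, -95.9]
wrist_force: [0.1, -0.1, -3.3]
width: 0.0333
```

Call:
{"name": "send_rows", "arguments": {"increments": "0 0 0.8 0 0 0;0 0 0.8 0 0 0;0 0 0.8 0 0 0;0 0 0.8 0 0 0;0 0 0.8 0 0 0;0 0 0 0 0 0"}}

```text
t: 12.52
tcp_pos: [0.5246, -0.1749, 0.1105]
tcp_rot: [-175.9, 0.4, -95.9]
wrist_force: [0.3, -0.2, -3.7]
width: 0.0335
```

```bash
python3 look.py 9
```

```text
12.6167 [ 0.523833   -0.17448719  0.10886977] [-175.98262088    0.42249737  -95.93271592] 0.03357097566533868 [ 0.14442475  0.91364749 -3.76353242]
rake_tip [([293.6, 150.9], 0.58)] [([298.4, 183.9], 0.85)]
[ 0.6845 -0.1949  0.1296] 0.0002
rake_butt [([240.3, 167.3], 0.64)] [([222.4, 197.0], 0.81), ([289.5, 217.3], 0.42)]
[ 0.5786 -0.0245  0.0443] 0.1616
[ 0.7217 -0.0343 -0.098 ] 0.0382
```

View pics/s9.png

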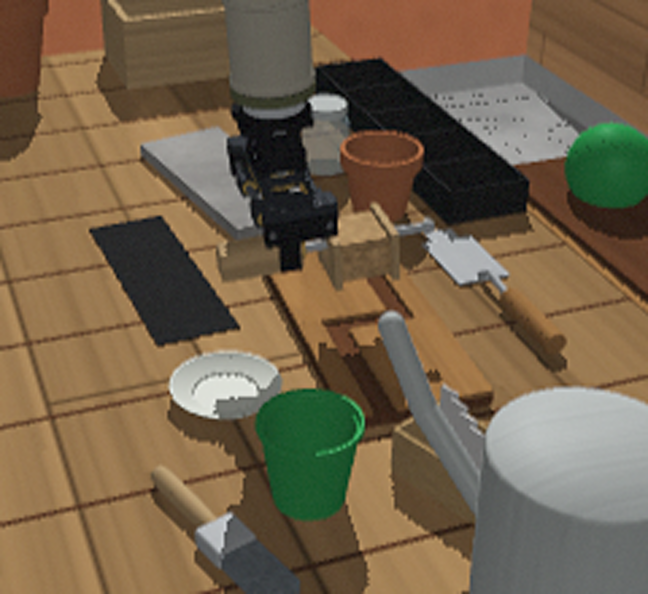

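Call:
{"name": "send_rows", "arguments": {"increments": "-0.1 0 1 0 0 0;-0.1 0.2 1 0 0 0;-0.1 0.5 1 0 0 0;-0.1 0.8 0 0 0 0;-0.1 1.2 0 0 0 0;-0.1 1.5 0 0 0 1;-0.1 1.8 0 0 0 1;-0.1 1.8 0 0 0 1"}}

```text
t: 13.48
tcp_pos: [0.5154, -0.0946, 0.1386]
tcp_rot: [-176.0, 0.4, -92.8]
wrist_force: [-0.2, -0.1, -3.9]
width: 0.0334
```

Call:
{"name": "send_rows", "arguments": {"increments": "-0.1 1.8 0 0 0 1;-0.1 1.8 0 0 0 1;-0.1 1.8 0 0 0 1;-0.1 1.8 0 0 0 1;-0.1 1.8 0 0 0 1;-0.1 1.8 0 0 0 1;-0.1 1.8 0 0 0 1;-0.1 1.8 0 0 0 1"}}

```text
t: 14.15
tcp_pos: [0.5074, 0.0494, 0.1386]
tcp_rot: [-176.0, 0.4, -84.8]
wrist_force: [0.1, -0.1, -3.1]
width: 0.0338
```

Call:
{"name": "send_rows", "arguments": {"increments": "-0.1 1.8 0 0 0 1;-0.1 1.8 0 0 0 1;-0.1 1.8 0 0 0 1;0 1.8 0 0 0 1;0 1.8 0 0 0 1;0 1.8 0 0 0 0;0 1.5 0 0 0 0;0 1.2 0 0 0 0"}}

```text
t: 14.82
tcp_pos: [0.5045, 0.1848, 0.1384]
tcp_rot: [-176.0, 0.4, -79.8]
wrist_force: [-0.8, -0.5, -3.8]
width: 0.0338
```

Call:
{"name": "send_rows", "arguments": {"increments": "0 1.2 0 0 0 0;0 1.0 0 0 0 0;0 0.8 0 0 0 0;0 0.4 0 0 0 0;0 0 0 0 0 0;0 0 0 0 0 0"}}

```text
t: 15.32
tcp_pos: [0.5048, 0.216, 0.1385]
tcp_rot: [-176.0, 0.4, -80.0]
wrist_force: [-0.7, -0.7, -3.4]
width: 0.0337
```

```bash
python3 look.py 10; python3 - <<'E'
from h import *
b=read_camera("side");save(b,"s11.png",(150,100,310,220),5)
E
```

```text
15.4167 [0.50480131 0.21556878 0.13856594] [-176.02462937    0.39601032  -80.00504932] 0.033411941836162175 [ 0.70878114  0.28769584 -3.4848451 ]
rake_tip [([146.0, 159.4], 0.72)] [([242.0, 128.1], 0.82)]
[0.6603 0.2362 0.1523] 0.002
rake_butt [([143.5, 162.7], 0.66), ([154.3, 239.9], 0.63)] [([186.4, 141.1], 0.69)]
[0.5473 0.246  0.1491] 0.2021
[0.4339 0.2072 0.1421] 0.0128
```

View pics/s11.png

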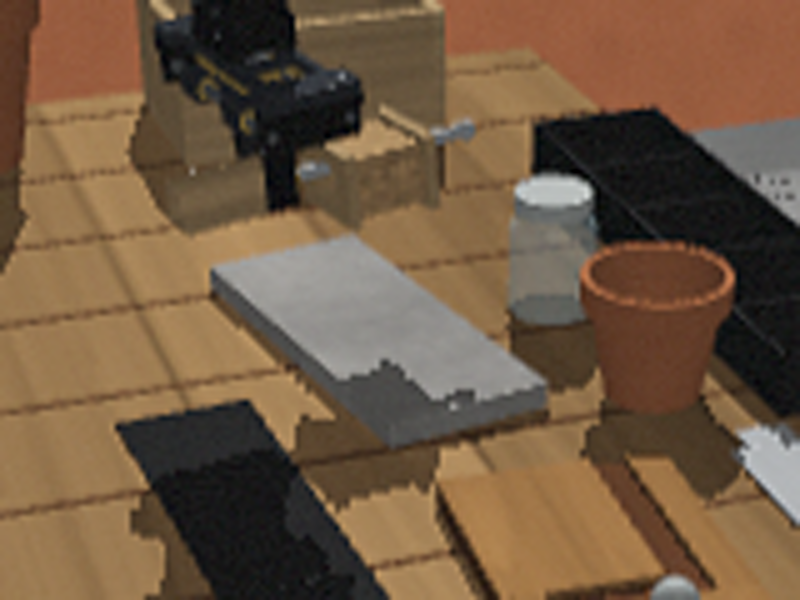

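View pics/t10.png

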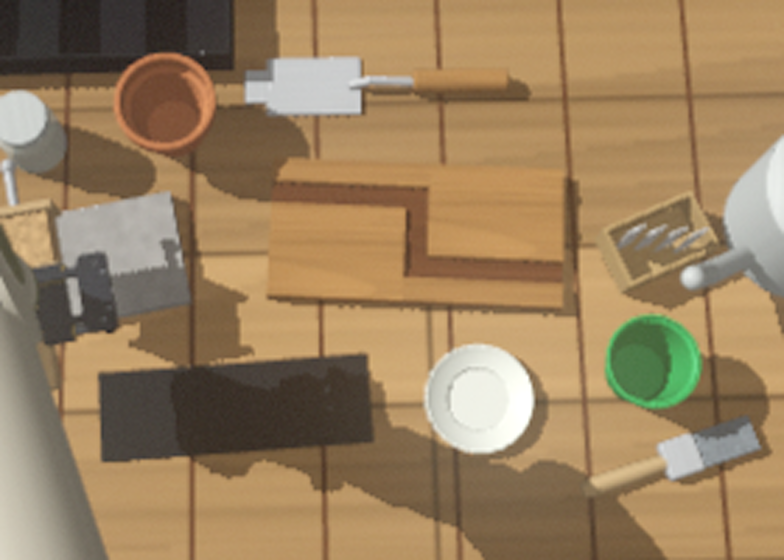

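```bash
python3 - <<'E'
from h import *
a,b=read_camera("top"),read_camera("side")
for z in(.137,.143,.149):
  for k in ([b],[a]):print(z,fit(k,"spool_a",(.58,.23,.17),z))
E
```

```text
0.137 (array([0.59389378, 0.24670831, 0.01002198]), np.float64(0.2118644118309021), 1)
0.137 (array([0.59603603, 0.21492567, 0.22040271]), np.float64(0.9506732821464539), 1)
0.143 (array([0.58786954, 0.23303496, 0.14406407]), np.float64(0.24167676270008087), 1)
0.143 (array([0.59001608, 0.21904338, 0.16786858]), np.float64(0.9767271876335144), 1)
0.149 (array([0.58415504, 0.21789752, 0.02028933]), np.float64(0.22911621630191803), 1)
0.149 (array([0.58857667, 0.21274578, 0.20785373]), np.float64(0.9789227247238159), 1)
```

Call:
{"name": "send_rows", "arguments": {"increments": "0 0 -0.8 0 0 0;0 0 -1.4 0 0 0;0 0 -1.6 0 0 0;0 0 -1.6 0 0 0;0 0 -1.2 0 0 0;0 0 -0.8 0 0 0;0 0 -0.5 0 0 0;0 0 -0.3 0 0 0"}}

```text
t: 16.73
tcp_pos: [0.5046, 0.2164, 0.056]
tcp_rot: [-176.0, 0.4, -79.9]
wrist_force: [-0.1, 0.3, -2.7]
width: 0.0335
```

Call:
{"name": "send_rows", "arguments": {"increments": "0 0 -0.2 0 0 0;0 0 -0.2 0 0 0;0 0 -0.2 0 0 0;0 0 -0.2 0 0 0;0 0 -0.2 0 0 0;0 0 -0.2 0 0 0;0 0 0 0 0 0"}}

```text
t: 17.32
tcp_pos: [0.5045, 0.2164, 0.0443]
tcp_rot: [-176.0, 0.4, -79.9]
wrist_force: [-1.4, 0.1, -2.8]
width: 0.0336
```

```bash
python3 - <<'E'
from h import *
b=read_camera("side");save(b,"s12.png",(150,100,310,220),5)
s=read_state();print(s["tcp_pos"],s["wrist_force"],s["wrist_torque"])
E
```

```text
[0.50453058 0.21636757 0.04440865] [-0.36516386  0.33576121 -3.42031527] [-0.06867232  0.40526449 -0.0259425 ]
```

View pics/s12.png

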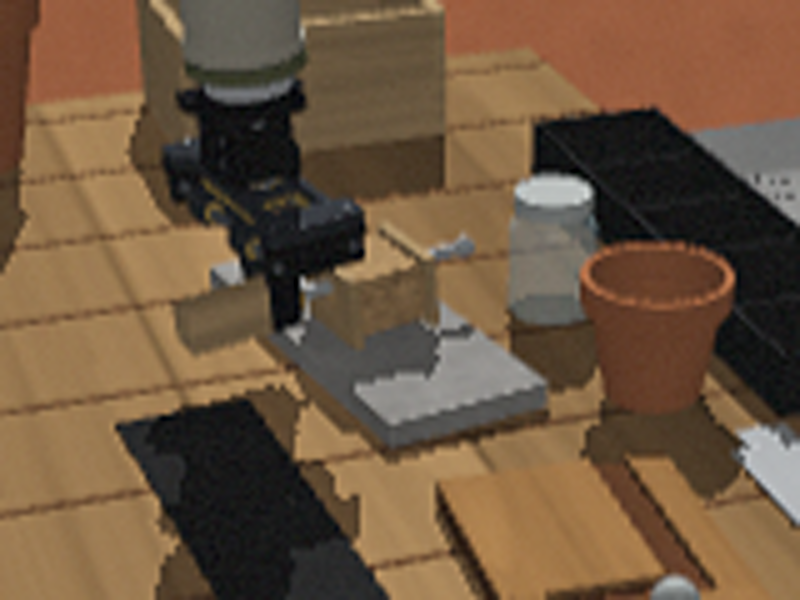

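Call:
{"name": "send_rows", "arguments": {"increments": "0 0 -0.1 0 0 0;0 0 -0.1 0 0 0;0 0 -0.1 -0.2 0.8 0;0 0 -0.1 -0.2 0.8 0;0 0 -0.1 -0.2 0.8 0;0 0 -0.1 -0.2 0.8 0;0 0 0 -0.2 0.7 0;0 0 0 0 0 0"}}

```text
t: 18.03
tcp_pos: [0.5051, 0.2164, 0.0385]
tcp_rot: [179.9, 0.1, -80.0]
wrist_force: [-0.2, -0.2, -1.1]
width: 0.0333
```

```bash
python3 - <<'E'
from h import *
b=read_camera("side");save(b,"s13.png",(180,130,260,190),10)
s=read_state();print(s["tcp_pos"],s["tcp_rot"],s["wrist_force"],s["wrist_torque"])
E
```

```text
[0.50498405 0.21640527 0.038471  ] [ 1.79950532e+02  8.62719681e-02 -7.99700389e+01] [ 0.14506273 -0.19618763 -1.09696947] [-0.08929416  0.12536451 -0.05185126]
```

View pics/s13.png

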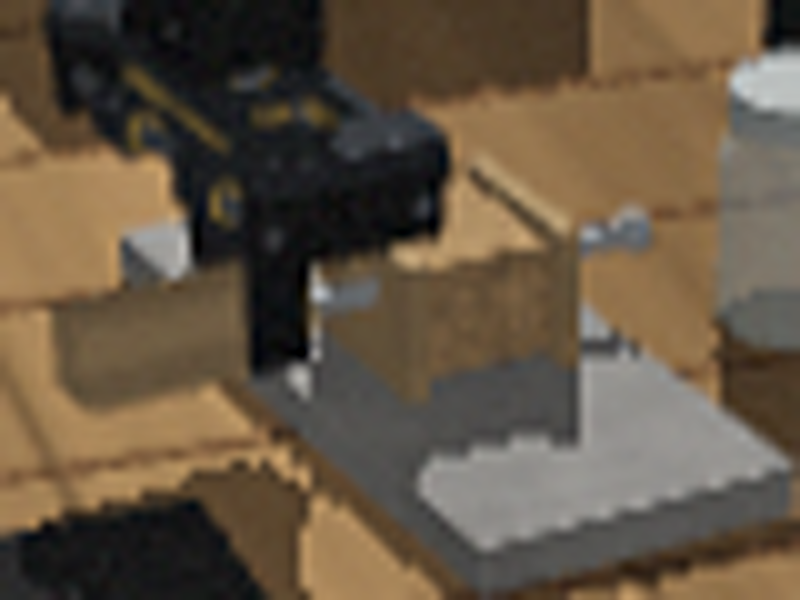

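Call:
{"name": "send_rows", "arguments": {"increments": "0 0 0.1 0 0 0;0 0 0.1 0 0 0;0 0 0.1 0 0 0;0 0 0 0 0 0"}}

```text
t: 18.42
tcp_pos: [0.5047, 0.2166, 0.0419]
tcp_rot: [180.0, 0.1, -80.0]
wrist_force: [-0.2, 0.1, -2.2]
width: 0.0335
```

```bash
python3 - <<'E'
from h import *
for i in range(4):
  s=read_state();print(s["tcp_pos"],s["wrist_force"],s["wrist_torque"]);a,b=read_camera("top"),read_camera("side")
A,B=pinpoint(a,"rake_tip"),pinpoint(b,"rake_tip");print(tri(a,A[0]["xy"],b,B[0]["xy"]))
E
```

```text
[0.50470789 0.2165644  0.04192237] [-0.20593793  0.14769642 -2.17502234] [-0.01669062  0.17726371 -0.00646008]
[0.50463576 0.21650052 0.04174226] [ 0.37761642  0.59692204 -2.80570593] [-0.0626384   0.10935105 -0.01153382]
[0.5045758  0.21648607 0.04162468] [ 0.44385751  1.03577425 -2.51800271] [-0.09551799  0.18269353 -0.00110198]
[0.5045822  0.21643069 0.04154818] [ 0.17651202 -0.01320028 -2.12333572] [0.00168279 0.21157768 0.02423433]
(array([0.65884546, 0.24814529, 0.04490238]), np.float64(0.0029818363771736767))
```

Call:
{"name": "send_rows", "arguments": {"increments": "-0.5 -0.09 0 0 0 0;-1 -0.18 0 0 0 0;-1 -0.18 0 0 0 0;-1 -0.18 0 0 0 0;-1 -0.18 0.1 0 0 0;-1 -0.18 0 0 0 0;-1 -0.18 0 0 0 0;0 0 0 0 0 0"}}

```text
t: 19.58
tcp_pos: [0.4375, 0.2044, 0.0424]
tcp_rot: [179.9, 0.1, -79.9]
wrist_force: [-0.2, -0.4, -2.1]
width: 0.0338
```

```bash
python3 - <<'E'
from h import *
b=read_camera("side");save(b,"s14.png",(180,130,260,190),10)
s=read_state();print(s["tcp_pos"],s["tcp_rot"],s["wrist_force"],s["wrist_torque"])
E
```

```text
[0.43866009 0.20479304 0.04266138] [ 1.79947268e+02  1.33987449e-01 -7.99173399e+01] [-0.09762296  0.44531564 -3.26192811] [-0.05412054  0.18587274 -0.03998978]
```

View pics/s14.png

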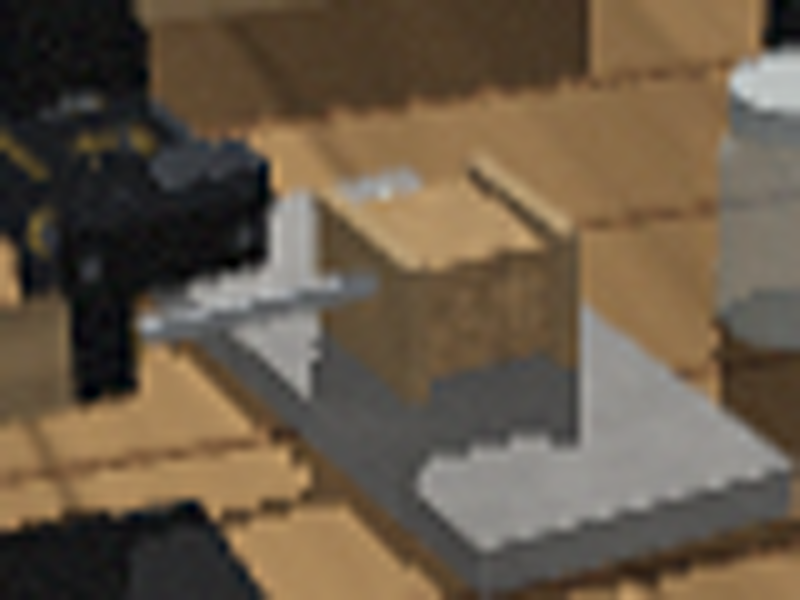

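Spool stays put (side view, plates at 320–580). Continue out.

Call:
{"name": "send_rows", "arguments": {"increments": "-1 -0.18 0 0 0 0;-1 -0.18 0 0 0 0;-1 -0.18 0 0 0 0;-1 -0.18 0 0 0 0;-1 -0.18 0 0 0 0;-1 -0.18 0 0 0 0;-1 -0.18 0 0 0 0;0 0 0 0 0 0"}}

```text
t: 20.3
tcp_pos: [0.3675, 0.1917, 0.0423]
tcp_rot: [179.9, 0.1, -79.9]
wrist_force: [0.1, -0.2, -1.7]
width: 0.0337
```

```bash
python3 look.py 15; python3 - <<'E'
from h import *
a,b=read_camera("top"),read_camera("side");save(b,"s16.png",(150,110,270,200),6.5)
print(fit([a,b],"spool_a",(.58,.23,.17),.048))
E
```

```text
20.4 [0.36957556 0.19241962 0.04282313] [-1.79999259e+02  1.46166964e-01 -7.99271987e+01] 0.03382637659565515 [-0.17393526 -0.63826556 -2.62597153]
rake_tip [([160.4, 213.3], 0.61)] [([207.9, 159.8], 0.83), ([277.4, 246.3], 0.26)]
[0.518  0.2103 0.0561] 0.003
[ 0.7205  0.2738 -0.4418] 0.225
rake_butt [] [([148.1, 174.0], 0.88)]
(array([0.58478586, 0.23132105, 0.15948752]), np.float64(0.08650478720664978), 2)
```

View pics/s16.png

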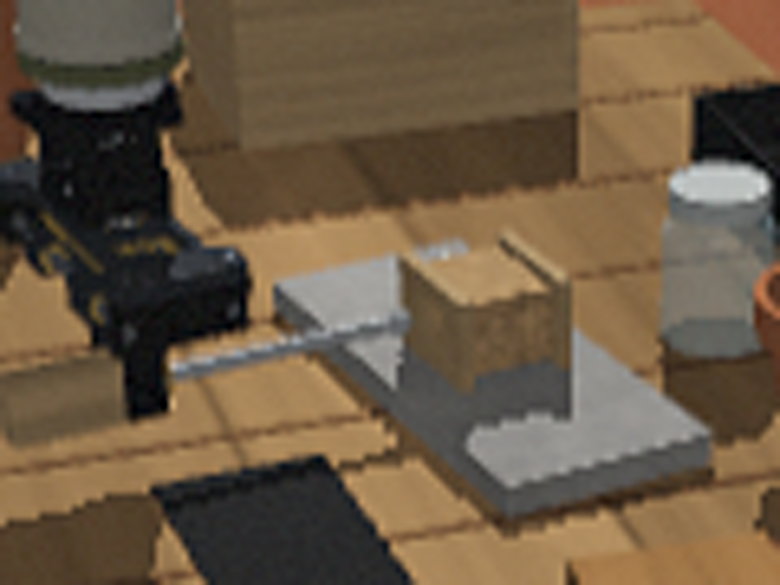

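View pics/t15.png

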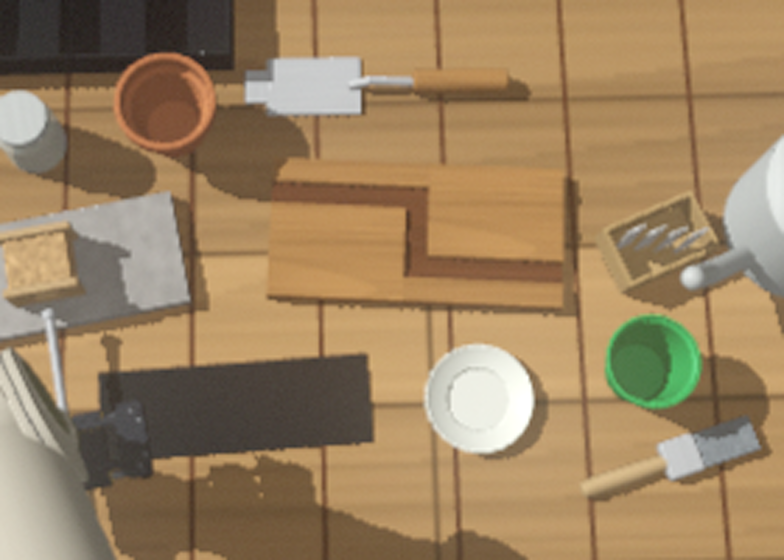

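Call:
{"name": "send_rows", "arguments": {"increments": "-0.4 -0.2 0.5 0 0 0;0 -0.5 1.5 0 0 0;0 -0.5 2 0 0 0;0 -1 2 0 0 0;0.5 -2 2 0 0 0;0.5 -3 2 0 0 0;0.5 -3 2 0 0 0;0.5 -3 0 0 0 0"}}

```text
t: 21.47
tcp_pos: [0.3872, 0.0591, 0.1661]
tcp_rot: [-179.8, 0.2, -80.0]
wrist_force: [2.2, -0.4, -0.9]
width: 0.0337
```

```bash
python3 - <<'E'
from h import *
a,b=read_camera("top"),read_camera("side")
s=read_state();print(s["t"],s["tcp_pos"],s["tcp_rot"])
for k in([a,b],[a],[b]):
    p,f,n=fit(k,"board",(.618,-.185,-.066),0.);print(np.round(p[:2],4),np.degrees(p[2]),f)
print([ (np.round(x["xy"],1),np.round(onplane(a,x["xy"],.022),4)) for x in pinpoint(a,"g0")])
print([ (np.round(x["xy"],1),np.round(onplane(b,x["xy"],.022),4)) for x in pinpoint(b,"g0")])
w=np.radians(-3.9);R=np.array([[np.cos(w),-np.sin(w)],[np.sin(w),np.cos(w)]])
for x,y in [(-.04,-.165),(-.04,-.0825),(-.04,0),(.04,0),(.04,.0825),(.04,.165)]:
    g=R@[x,y]+[.618,-.1847];print(np.round(g,4),proj(a,[*g,.022]))
# overlay groove outline
f=cv2.resize(cv2.cvtColor(a["frame"],cv2.COLOR_RGB2BGR)[140:220,225:350],None,fx=6,fy=6,interpolation=cv2.INTER_CUBIC)
def dl(pts,z):
    q=np.array([proj(a,[*(R@p+[.618,-.1847]),z]) for p in np.array(pts)]);q=((q+.5-[225,140])*6).astype(np.int32);cv2.polylines(f,[q],False,(0,0,255),1)
dl([(-.053,-.165),(-.053,.013),(.027,.013),(.027,.165)],.02);dl([(-.027,-.165),(-.027,-.013),(.053,-.013),(.053,.165)],.02)
dl([(-.08,-.165),(.08,-.165),(.08,.165),(-.08,.165),(-.08,-.165)],.02)
cv2.imwrite("pics/g.png",f)
E
```

```text
21.5667 [0.38645157 0.05628982 0.16368804] [-1.79920741e+02  1.74078105e-01 -8.03096696e+01]
[ 0.6189 -0.1836] -3.2123284755408257 0.1236308366060257
[ 0.6182 -0.1832] -3.7214300173246833 0.02719109132885933
[ 0.6201 -0.1841] -3.042361501124151 0.2124183028936386
[(array([264.4, 162.7]), array([ 0.6818, -0.1097,  0.022 ])), (array([288.1, 193.8]), array([ 0.5789, -0.1812,  0.022 ])), (array([310.8, 197.8]), array([ 0.5645, -0.2515,  0.022 ])), (array([288.2, 170.3]), array([ 0.6551, -0.1843,  0.022 ])), (array([334.8, 198.4]), array([ 0.5609, -0.3262,  0.022 ]))]
[(array([275. , 229.3]), array([ 0.5904, -0.2473,  0.022 ])), (array([262. , 221.1]), array([ 0.5708, -0.1934,  0.022 ])), (array([282.5, 248.3]), array([ 0.5731, -0.3399,  0.022 ])), (array([272.6, 189.4]), array([ 0.6781, -0.0219,  0.022 ])), (array([288. , 215.8]), array([ 0.6573, -0.1928,  0.022 ])), (array([281. , 203.1]), array([ 0.668 , -0.1153,  0.022 ])), (array([308.7, 275.4]), array([ 0.5888, -0.4671,  0.022 ])), (array([274.2, 222.9]), array([ 0.6016, -0.215 ,  0.022 ]))]
[ 0.5669 -0.3466] [341.21628065 196.39768875]
[ 0.5725 -0.2643] [314.76719208 195.22762923]
[ 0.5781 -0.182 ] [288.36044031 194.05944262]
[ 0.6579 -0.1874] [289.15888184 169.41412872]
[ 0.6635 -0.1051] [263.10017816 168.28084694]
[ 0.6691 -0.0228] [237.08263607 167.14935526]
```

View pics/g.png

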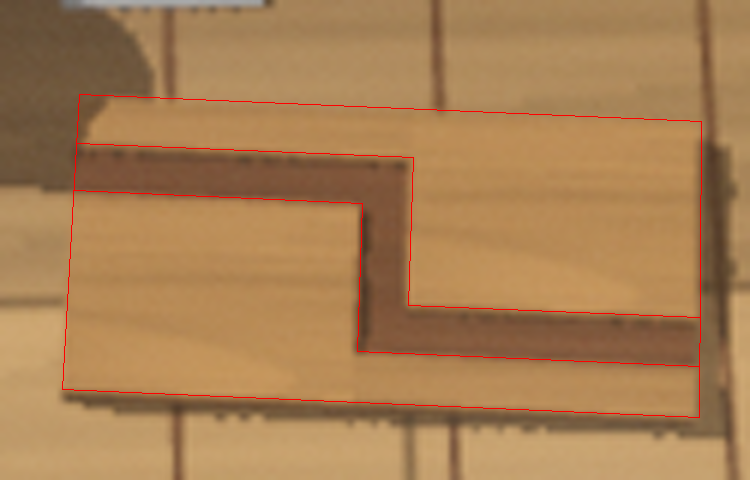

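Call:
{"name": "send_rows", "arguments": {"increments": "0.4 -2.5 0 0 0 -7;0.4 -2.5 0 0 0 -7;0.4 -2.5 0 0 0 -7;0.4 -2.5 0 0 0 -7;0.4 -2.5 0 0 0 -6.7;0.4 -2.5 0 0 0 0;0.4 -2.5 0 0 0 0;0.4 -2.5 0 0 0 0"}}

```text
t: 22.53
tcp_pos: [0.4177, -0.1404, 0.1625]
tcp_rot: [180.0, 0.1, -114.6]
wrist_force: [0.4, 1.1, -2.2]
width: 0.0337
```

Call:
{"name": "send_rows", "arguments": {"increments": "0.4 -2.5 0 2.3 5 0;0.4 -2.5 0 2.3 5 0;0.4 -2.5 0 2.3 5 0;0.3 -2.5 0 2.3 5 0;0 -2 0 0 0 0;0 -1.5 0 0 0 0;0 0 0 0 0 0;0 0 0 0 0 0"}}

```text
t: 23.2
tcp_pos: [0.4265, -0.251, 0.1624]
tcp_rot: [162.9, -0.5, -114.9]
wrist_force: [0.2, -0.0, -1.6]
width: 0.0331
```

```bash
python3 look.py 17; python3 - <<'E'
from h import *
a,b=read_camera("top"),read_camera("side");save(b,"s18.png",(200,130,320,230),6.5);save(a,"t18.png",(250,140,380,240),6)
print(fit([a,b],"spool_a",(.58,.23,.17),.048))
E
```

```text
23.3 [ 0.42693014 -0.2495965   0.16292291] [ 162.98052278   -0.37604564 -114.77032445] 0.0334813942164329 [-0.31930189 -0.69153249 -1.98832283]
rake_tip [] [([287.5, 216.6], 0.43)]
rake_butt [([305.8, 255.6], 0.54), ([372.8, 188.1], 0.3)] [([195.1, 187.0], 0.95), ([275.8, 213.2], 0.17)]
[ 0.369  -0.2114  0.1861] 0.0021
[ 0.4751 -0.2569  0.0957] 0.2048
[ 0.4289 -0.3663  0.2917] 0.1944
[ 0.5371 -0.4016  0.1851] 0.0322
(array([ 0.57525457,  0.23467446, -0.28891737]), np.float64(1.6395481824874878), 2)
```

View pics/s18.png

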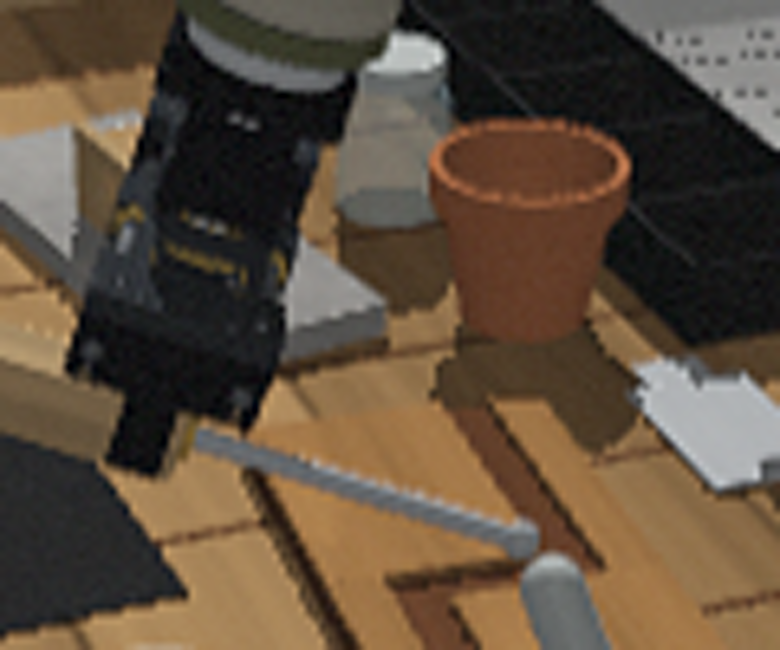

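View pics/t18.png

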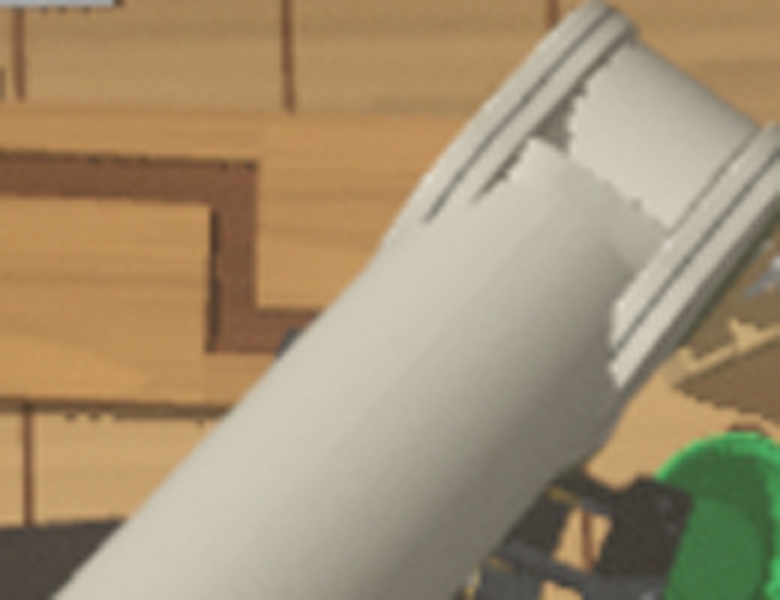

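Call:
{"name": "send_rows", "arguments": {"increments": "0 -0.6 0 2.1 4.6 0;0 -0.6 0 0 0 0;0 -0.6 0 0 0 0;0 -0.6 0 0 0 0;0 0 0 0 0 0;0 0 0 0 0 0"}}

```text
t: 24.2
tcp_pos: [0.4262, -0.2755, 0.1637]
tcp_rot: [158.1, -0.4, -114.9]
wrist_force: [0.2, 0.7, -1.9]
width: 0.0335
```

```bash
cat > ball.py <<'E'
from h import *
from scipy.spatial.transform import Rotation as Ro
import sys
def balltool(slip,yawslip=0):
    # tool frame: rod direction d, TCP-> axis point up 11.5mm along -z tool
    # tool at yaw t pointing down: R=Rz(t)Rx(180); rake yaw=t+90 => world dir = Rz(t) y = R*( -y_tool)
    d=np.array([0,-1,0.]); up=np.array([0,0,-1.])
    dd=d*np.cos(slip)-up*np.sin(slip)
    dd=dd+np.array([1,0,0])*yawslip
    return up*.0115+dd*.162
def ball(s,slip,ys=0):
    R=Ro.from_euler("xyz",s["tcp_rot"],degrees=True).as_matrix()
    return s["tcp_pos"]+R@balltool(slip,ys)
if __name__=="__main__":
    s=read_state();print(s["t"],s["tcp_pos"],s["tcp_rot"],s["wrist_force"])
    b=read_camera("side")
    for sl in (0,2,4,6):
        p=ball(s,np.radians(sl));print(sl,np.round(p,4),np.round(proj(b,p),1))
    c=proj(b,ball(s,.04)).astype(int);print(c)
    save(b,sys.argv[1]+".png",(int(c[0])-50,int(c[1])-35,int(c[0])+40,int(c[1])+25),8)
E
python3 ball.py b1
```

```text
24.2 [ 0.42621244 -0.27553321  0.16373019] [ 158.06354033   -0.43503339 -114.90666692] [ 0.21921455  0.74529485 -1.91342679]
0 [ 0.5662 -0.341   0.1139] [281.7 220.9]
2 [ 0.5642 -0.3401  0.1087] [280.8 222.5]
4 [ 0.5621 -0.3391  0.1035] [279.9 224.1]
6 [ 0.5597 -0.3381  0.0985] [278.8 225.6]
[280 222]
```

View pics/b1.png

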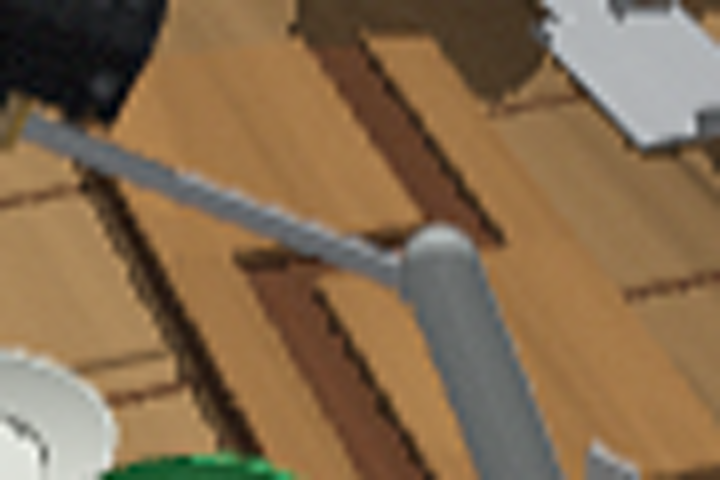

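```bash
python3 - <<'E'
from ball import *
b=read_camera("side")
s=dict(tcp_pos=np.array([.42693,-.2496,.16292]),tcp_rot=np.array([162.98,-.376,-114.77]))
for sl in (0,1,2,3,4,6):
  for ys in(0,.03):print(sl,ys,np.round(proj(b,ball(s,np.radians(sl),ys)),2))
for tp,tr,m in [([.50458,.21645,.04155],[180,.1,-80],[.6588,.2481,.0449]),([.36957,.19242,.0428],[180,.146,-79.93],[.518,.2103,.0561]),([.3718,-.1568,.1184],[180,0,-95.7],[.532,-.174,.127])]:
  print(m,ball(dict(tcp_pos=np.array(tp),tcp_rot=np.array(tr)),np.radians(2)))
E
```

```text
0 0 [279.64 211.89]
0 0.03 [279.61 212.84]
1 0 [279.28 212.73]
1 0.03 [279.25 213.68]
2 0 [278.91 213.57]
2 0.03 [278.87 214.52]
3 0 [278.52 214.4 ]
3 0.03 [278.48 215.35]
4 0 [278.11 215.22]
4 0.03 [278.07 216.17]
6 0 [277.25 216.83]
6 0.03 [277.21 217.79]
[0.6588, 0.2481, 0.0449] [0.66402344 0.24455382 0.04739627]
[0.518, 0.2103, 0.0561] [0.52897981 0.22071397 0.04864626]
[0.532, -0.174, 0.127] [ 0.5329008  -0.17288     0.12424628]
```

Call:
{"name": "send_rows", "arguments": {"increments": "0.1 0.2 -1 0 0 0;0.1 0.2 -1.5 0 0 0;0.1 0.1 -1.5 0 0 0;0 0 -1.5 0 0 0;0 0 -1.2 0 0 0;0 0 -0.7 0 0 0;0 0 -0.5 0 0 0;0 0 0 0 0 0"}}

```text
t: 24.97
tcp_pos: [0.4291, -0.2697, 0.0833]
tcp_rot: [157.9, -0.5, -114.8]
wrist_force: [0.6, -0.0, -2.4]
width: 0.0333
```

```bash
python3 ball.py b2; python3 - <<'E'
from h import *
b=read_camera("side");save(b,"s19.png",(230,150,350,250),6.5)
E
```

```text
24.9667 [ 0.42913183 -0.26972948  0.08329983] [ 157.87776614   -0.45804337 -114.82440322] [ 0.63741471 -0.0209978  -2.36560779]
0 [ 0.5691 -0.3349  0.0329] [280.6 244.3]
2 [ 0.5671 -0.334   0.0277] [279.7 245.8]
4 [ 0.5649 -0.3331  0.0226] [278.8 247.3]
6 [ 0.5625 -0.332   0.0176] [277.8 248.8]
[279 246]
```

View pics/b2.png

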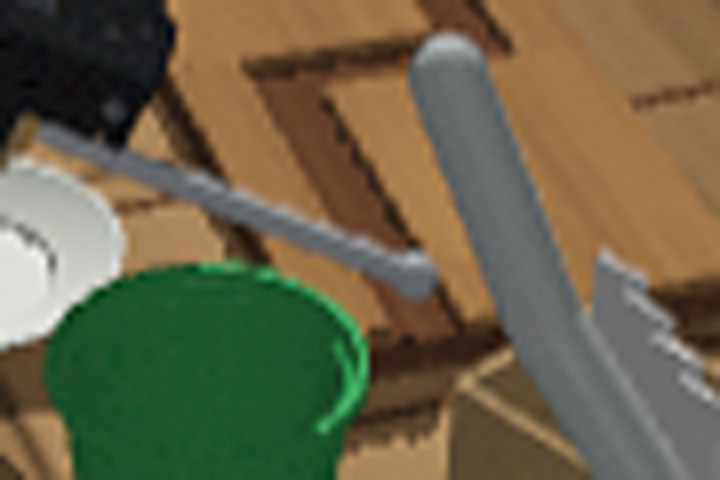

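Call:
{"name": "send_rows", "arguments": {"increments": "0 0 -0.2 0 0 0;0 0 -0.2 0 0 0;0 0 -0.1 0 0 0;0 0 0 0 0 0;0 0 0 0 0 0"}}

```text
t: 25.48
tcp_pos: [0.4295, -0.27, 0.0792]
tcp_rot: [158.0, -0.4, -114.8]
wrist_force: [0.5, -0.0, -1.4]
width: 0.0336
```

Call:
{"name": "send_rows", "arguments": {"increments": "0 0 -0.1 0 0 0;0 0 -0.1 0 0 0;0 0 0 0 0 0;0 0 0 0 0 0"}}

```text
t: 25.82
tcp_pos: [0.4294, -0.2699, 0.0771]
tcp_rot: [157.9, -0.5, -114.8]
wrist_force: [-0.4, 0.2, -2.9]
width: 0.0335
```

```bash
python3 ball.py b3
```

```text
25.8167 [ 0.42941897 -0.26994742  0.07710142] [ 157.93959379   -0.45126829 -114.82530834] [-0.40809198  0.18342898 -2.87671575]
0 [ 0.5694 -0.3352  0.0269] [280.7 246.1]
2 [ 0.5674 -0.3343  0.0217] [279.8 247.6]
4 [ 0.5652 -0.3333  0.0166] [278.8 249.1]
6 [ 0.5629 -0.3323  0.0116] [277.8 250.5]
[279 247]
```

View pics/b3.png

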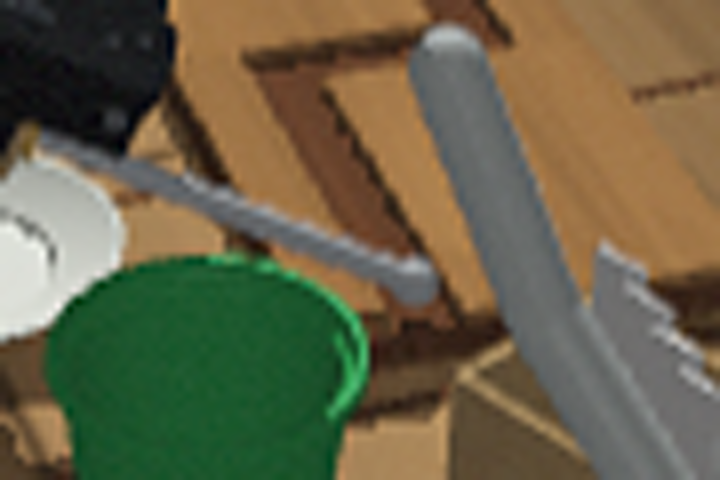

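Call:
{"name": "send_rows", "arguments": {"increments": "0 0 -0.1 0 0 0;0 0 -0.1 0 0 0;0 0 0 0 0 0;0 0 0 0 0 0"}}

```text
t: 26.2
tcp_pos: [0.4294, -0.2699, 0.0751]
tcp_rot: [157.9, -0.4, -114.8]
wrist_force: [-0.3, -0.6, -2.4]
width: 0.0338
```

Call:
{"name": "send_rows", "arguments": {"increments": "0 0 -0.1 0 0 0;0 0 -0.1 0 0 0;0 0 0 0 0 0;0 0 0 0 0 0"}}

```text
t: 26.53
tcp_pos: [0.4294, -0.2699, 0.0731]
tcp_rot: [157.9, -0.4, -114.8]
wrist_force: [-1.0, -0.2, -1.4]
width: 0.0339
```

```bash
python3 - <<'E'
from h import *
for i in range(6):
  s=read_state();print(s["tcp_pos"],s["wrist_force"],s["wrist_torque"]);read_camera("top")
E
```

```text
[ 0.429443   -0.26993108  0.07309099] [-1.01899932 -0.22672686 -1.4235113 ] [-0.19692119 -0.32033728 -0.02151913]
[ 0.42945755 -0.26993941  0.07311633] [-0.00658105  0.18954747 -2.87821914] [-0.30868307 -0.30637204  0.00327209]
[ 0.42949511 -0.26994573  0.07317383] [-0.63893981 -0.01670049 -3.16237854] [-0.26809669 -0.36092588 -0.00200987]
[ 0.42946685 -0.27000265  0.07317446] [ 0.47078764 -0.41494977 -1.75332517] [-0.27780967 -0.37289168 -0.01282257]
[ 0.42948486 -0.26994608  0.0731904 ] [-0.24980675  0.10554753 -2.10183767] [-0.25389014 -0.36045524 -0.00921038]
[ 0.42951348 -0.26996425  0.07319839] [ 0.04362521 -0.21528575 -1.67679205] [-0.24186367 -0.35183178 -0.01728016]
```

Call:
{"name": "send_rows", "arguments": {"increments": "0 0 -0.1 0 0 0;0 0 -0.1 0 0 0;0 0 0 0 0 0;0 0 0 0 0 0"}}

```text
t: 27.17
tcp_pos: [0.4294, -0.27, 0.0713]
tcp_rot: [157.9, -0.4, -114.8]
wrist_force: [-1.8, 1.4, 2.4]
width: 0.0338
```

```bash
python3 ball.py b4; python3 - <<'E'
from h import *
for i in range(4):
  s=read_state();print(s["tcp_pos"],s["wrist_force"],s["wrist_torque"]);read_camera("top")
E
```

```text
27.1667 [ 0.42937171 -0.26997634  0.07129841] [ 157.93879085   -0.44515585 -114.83205625] [-1.76839627  1.36313522  2.3842611 ]
0 [ 0.5694 -0.3352  0.0211] [280.6 247.9]
2 [ 0.5674 -0.3343  0.0159] [279.7 249.4]
4 [ 0.5652 -0.3333  0.0108] [278.7 250.8]
6 [ 0.5628 -0.3323  0.0058] [277.7 252.2]
[279 249]
[ 0.42937366 -0.26995389  0.07130119] [-2.4011785   0.58934417  1.27613382] [-0.08227918 -0.09365296  0.02042166]
[ 0.42940055 -0.26995155  0.07129201] [-2.11968603  1.5841664   0.96071361] [-0.08093371 -0.02821614  0.01159227]
[ 0.42941633 -0.26995144  0.0712792 ] [-1.94775821  0.73518967  1.53495598] [-0.11430666 -0.09608649  0.00376422]
[ 0.42941132 -0.26995483  0.07125366] [-1.34916802  1.63563595  1.46025161] [-0.05656011 -0.05295519 -0.018409  ]
```

View pics/b4.png

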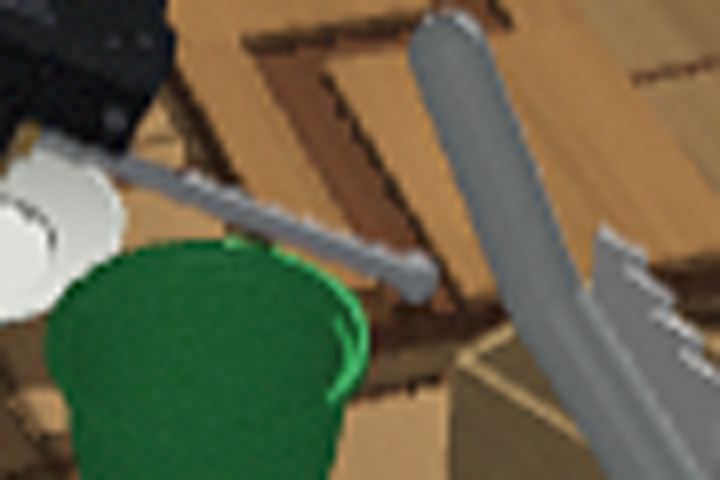

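Call:
{"name": "send_rows", "arguments": {"increments": "0 -0.25 0.05 0 0 0;-0.03 -0.25 0 0 0 0;0 0 0 0 0 0;0 0 0 0 0 0;0.03 0.4 0 0 0 0;0.03 0.4 0 0 0 0;0.03 0.4 0 0 0 0;0.03 0.4 0 0 0 0"}}

```text
t: 28.08
tcp_pos: [0.4305, -0.2585, 0.0717]
tcp_rot: [158.0, -0.4, -114.8]
wrist_force: [0.2, -1.4, -0.5]
width: 0.0338
```

Call:
{"name": "send_rows", "arguments": {"increments": "0.03 0.4 0 0 0 0;0.03 0.4 0 0 0 0;0.03 0.4 0 0 0 0;0.03 0.4 0 0 0 0;0 0 0 0 0 0"}}

```text
t: 28.5
tcp_pos: [0.4318, -0.2418, 0.0716]
tcp_rot: [157.9, -0.4, -114.8]
wrist_force: [-0.8, 0.4, 0.0]
width: 0.0333
```

```bash
python3 ball.py b5;python3 - <<'E'
from h import *
for i in range(4):
  s=read_state();print(s["tcp_pos"],s["wrist_force"],s["wrist_torque"]);read_camera("top")
E
```

```text
28.5 [ 0.43177506 -0.24180672  0.071614  ] [ 157.9192088    -0.40453801 -114.76317075] [-0.79401529  0.38276422  0.04701836]
0 [ 0.5719 -0.3068  0.0214] [277.3 241.9]
2 [ 0.5698 -0.3059  0.0162] [276.4 243.4]
4 [ 0.5676 -0.305   0.0111] [275.5 244.9]
6 [ 0.5653 -0.3039  0.006 ] [274.5 246.3]
[276 243]
[ 0.43164483 -0.24213835  0.07165876] [-1.46892551  0.36601635  0.23565209] [ 0.08781963 -0.34183566  0.08789115]
[ 0.43164929 -0.24232118  0.0716595 ] [-0.03920365  1.56478465 -0.69447146] [ 0.00680147 -0.42049208  0.09971842]
[ 0.43164393 -0.24253568  0.07165443] [-0.34174832  1.93183614  0.55120609] [ 0.13483116 -0.43491175  0.06977426]
[ 0.43163749 -0.24268596  0.07165167] [-0.95271308  1.53454838 -0.38638063] [ 0.09463087 -0.48626625  0.11723859]
```

View pics/b5.png

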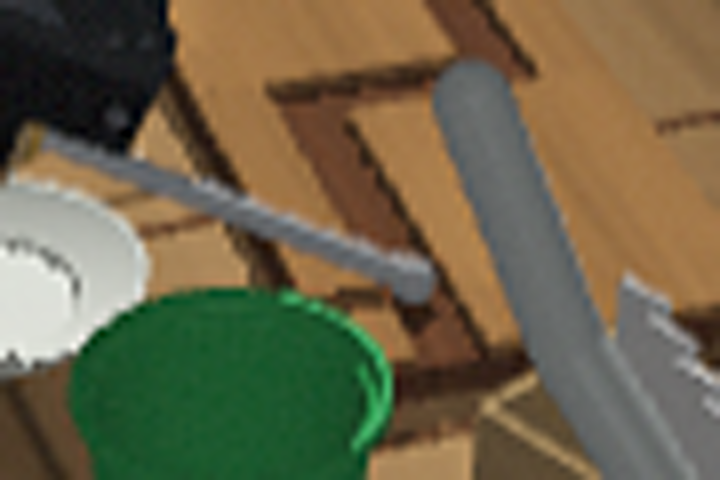

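Call:
{"name": "send_rows", "arguments": {"increments": "0.02 0.45 0 0 0 0;0.02 0.45 0 0 0 0;0.02 0.45 0 0 0 0;0.02 0.45 0 0 0 0;0.02 0.45 0 0 0 0;0.02 0.45 0 0 0 0;0.02 0.45 0 0 0 0;0.02 0.45 0 0 0 0"}}

```text
t: 29.42
tcp_pos: [0.4332, -0.2065, 0.0717]
tcp_rot: [158.0, -0.5, -114.8]
wrist_force: [-0.3, -0.8, -1.2]
width: 0.0336
```

Call:
{"name": "send_rows", "arguments": {"increments": "0.02 0.45 0 0 0 0;0.02 0.45 0 0 0 0;0.02 0.45 0 0 0 0;0.02 0.45 0 0 0 0;0.02 0.45 0 0 0 0;0.02 0.45 0 0 0 0;0.02 0.45 0 0 0 0;0.02 0.45 0 0 0 0"}}

```text
t: 30.08
tcp_pos: [0.4348, -0.1705, 0.0717]
tcp_rot: [157.9, -0.4, -114.8]
wrist_force: [0.1, -1.6, -1.8]
width: 0.0336
```

Call:
{"name": "send_rows", "arguments": {"increments": "0.02 0.45 0 0 0 0;0.02 0.45 0 0 0 0;0.02 0.45 0 0 0 0;0.03 0.45 0 0 0 0;0.03 0.45 0 0 0 0;0.03 0.45 0 0 0 0;0.03 0.45 0 0 0 0;0.03 0.45 0 0 0 0"}}

```text
t: 30.75
tcp_pos: [0.4369, -0.1345, 0.0717]
tcp_rot: [157.9, -0.4, -114.8]
wrist_force: [0.8, -0.7, -0.5]
width: 0.0334
```

```bash
python3 ball.py b6;python3 - <<'E'
from h import *
for i in range(3):
  s=read_state();print(s["tcp_pos"],s["wrist_force"],s["wrist_torque"]);read_camera("top")
E
```

```text
30.75 [ 0.43688771 -0.13447422  0.07165667] [ 157.94556939   -0.44556027 -114.82171813] [ 0.76148392 -0.7386532  -0.48226061]
0 [ 0.5769 -0.1997  0.0215] [264.6 221.9]
2 [ 0.5749 -0.1988  0.0163] [263.9 223.4]
4 [ 0.5727 -0.1978  0.0112] [263.  224.7]
6 [ 0.5704 -0.1968  0.0061] [262.2 226.1]
[263 223]
[ 0.43701032 -0.13352402  0.0715924 ] [-0.18023094  1.15000048 -1.17882851] [-0.3499854  -0.27731227 -0.07634594]
[ 0.4368712  -0.13387765  0.07161586] [ 0.02191469  1.35020645 -0.29640896] [-0.01923833 -0.24404902  0.05075281]
[ 0.43686311 -0.13417635  0.07167038] [-0.3832649   0.7739946   0.76940441] [ 0.08478867 -0.40091434  0.08709509]
```

View pics/b6.png

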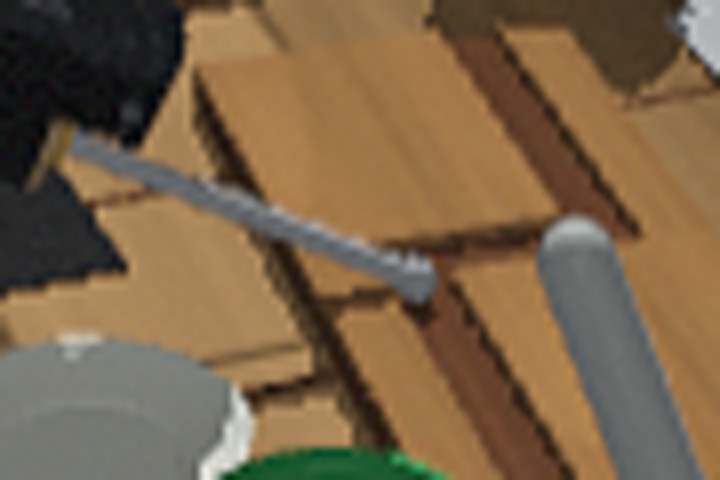

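Call:
{"name": "send_rows", "arguments": {"increments": "0.03 0.45 0 0 0 0;0.03 0.45 0 0 0 0;0.03 0.45 0 0 0 0;0.03 0.45 0 0 0 0;0 0 0 0 0 0;0 0 0 0 0 0;0.2 -0.02 0 0 0 0;0.4 -0.03 0 0 0 0"}}

```text
t: 31.62
tcp_pos: [0.4438, -0.1175, 0.0717]
tcp_rot: [157.9, -0.4, -114.8]
wrist_force: [-0.9, 0.5, 0.1]
width: 0.0337
```

```bash
python3 ball.py b7
```

```text
31.6167 [ 0.44376612 -0.11751837  0.07171644] [ 157.90501853   -0.44786501 -114.84564026] [-0.93901289  0.51582667  0.12563654]
0 [ 0.5837 -0.1828  0.0214] [264.6 218.7]
2 [ 0.5817 -0.1819  0.0162] [263.9 220.1]
4 [ 0.5795 -0.1809  0.0111] [263.1 221.5]
6 [ 0.5772 -0.1798  0.0061] [262.2 222.8]
[263 220]
```

View pics/b7.png

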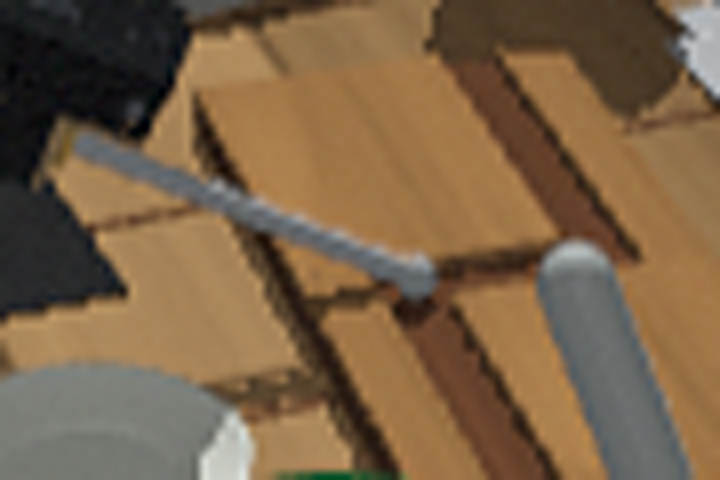

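Call:
{"name": "send_rows", "arguments": {"increments": "0.44 -0.03 0 0 0 0;0.44 -0.03 0 0 0 0;0.44 -0.03 0 0 0 0;0.44 -0.03 0 0 0 0;0.44 -0.03 0 0 0 0;0.44 -0.03 0 0 0 0;0.44 -0.03 0 0 0 0;0.44 -0.03 0 0 0 0"}}

```text
t: 32.33
tcp_pos: [0.4797, -0.1199, 0.0716]
tcp_rot: [157.9, -0.4, -114.8]
wrist_force: [-1.3, 1.1, 0.7]
width: 0.0335
```

Call:
{"name": "send_rows", "arguments": {"increments": "0.44 -0.03 0 0 0 0;0.44 -0.03 0 0 0 0;0.44 -0.03 0 0 0 0;0.44 -0.03 0 0 0 0;0.44 -0.03 0 0 0 0;0.44 -0.03 0 0 0 0;0 0 0 0 0 0"}}

```text
t: 32.92
tcp_pos: [0.5068, -0.1216, 0.0716]
tcp_rot: [158.0, -0.4, -114.8]
wrist_force: [0.4, 0.7, -0.8]
width: 0.0336
```

```bash
python3 ball.py b8
```

```text
32.9167 [ 0.50675945 -0.12162484  0.07156033] [ 158.00990796   -0.43888166 -114.79163119] [ 0.42796808  0.65070299 -0.77483948]
0 [ 0.6469 -0.1868  0.0216] [284.1 215.5]
2 [ 0.6449 -0.1859  0.0164] [283.3 216.9]
4 [ 0.6427 -0.1849  0.0112] [282.5 218.3]
6 [ 0.6403 -0.1839  0.0062] [281.6 219.6]
[283 217]
```

View pics/b8.png

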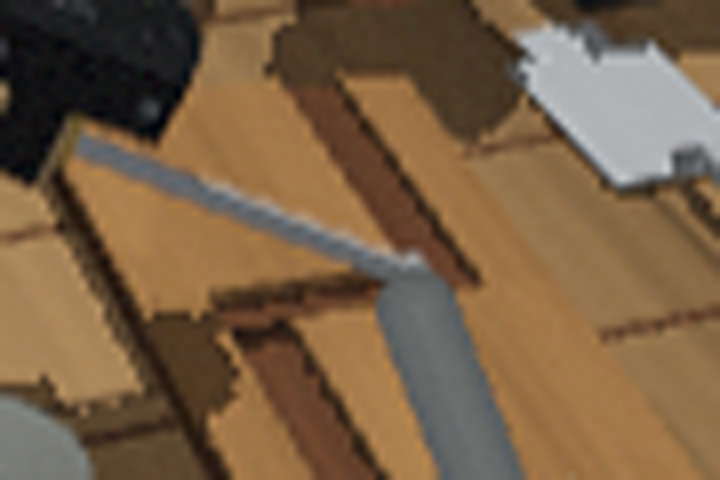

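Call:
{"name": "send_rows", "arguments": {"increments": "0.4 -0.03 0 0 0 0;0.4 -0.03 0 0 0 0;0.3 -0.03 0 0 0 0;0 0 0 0 0 0;0 0 0 0 0 0;0.03 0.3 0 0 0 0;0.03 0.45 0 0 0 0;0.03 0.45 0 0 0 0"}}

```text
t: 33.63
tcp_pos: [0.5175, -0.1103, 0.0717]
tcp_rot: [158.0, -0.5, -114.8]
wrist_force: [0.4, -1.1, -0.6]
width: 0.0334
```

```bash
python3 ball.py b9
```

```text
33.6333 [ 0.51751915 -0.11031469  0.07168198] [ 157.95583939   -0.45967133 -114.84848978] [ 0.37130265 -1.05873119 -0.62930104]
0 [ 0.6575 -0.1756  0.0215] [285.8 213.1]
2 [ 0.6555 -0.1747  0.0163] [285.  214.5]
4 [ 0.6533 -0.1737  0.0112] [284.1 215.9]
6 [ 0.651  -0.1727  0.0062] [283.2 217.2]
[284 214]
```

View pics/b9.png

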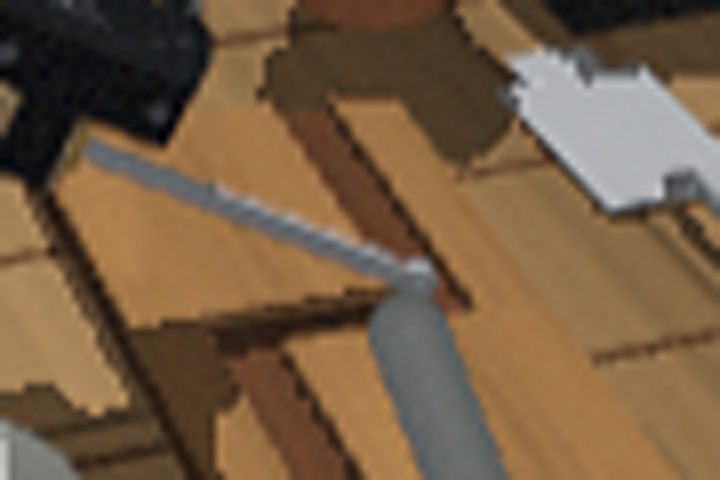

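Call:
{"name": "send_rows", "arguments": {"increments": "0.04 0.45 0 0 0 0;0.04 0.45 0 0 0 0;0.04 0.45 0 0 0 0;0.04 0.45 0 0 0 0;0.04 0.45 0 0 0 0;0.04 0.45 0 0 0 0;0.04 0.45 0 0 0 0;0.04 0.45 0 0 0 0"}}

```text
t: 34.35
tcp_pos: [0.5208, -0.0741, 0.0717]
tcp_rot: [157.9, -0.4, -114.8]
wrist_force: [-0.9, -1.1, -0.8]
width: 0.0338
```

Call:
{"name": "send_rows", "arguments": {"increments": "0.04 0.45 0 0 0 0;0.04 0.45 0 0 0 0;0.03 0.45 0 0 0 0;0.03 0.45 0 0 0 0;0.03 0.45 0 0 0 0;0.03 0.45 0 0 0 0;0.03 0.45 0 0 0 0;0.03 0.45 0 0 0 0"}}

```text
t: 35.02
tcp_pos: [0.5234, -0.0381, 0.0717]
tcp_rot: [157.9, -0.4, -114.8]
wrist_force: [0.2, -0.8, -0.3]
width: 0.0336
```

```bash
python3 ball.py b10
```

```text
35.0167 [ 0.5233893  -0.03811917  0.07165715] [ 157.94795648   -0.44844226 -114.82410402] [ 0.17048111 -0.84936901 -0.30833447]
0 [ 0.6634 -0.1033  0.0215] [278.2 201.7]
2 [ 0.6614 -0.1024  0.0163] [277.5 203.1]
4 [ 0.6592 -0.1015  0.0112] [276.7 204.4]
6 [ 0.6569 -0.1004  0.0061] [275.8 205.7]
[277 203]
```

View pics/b10.png

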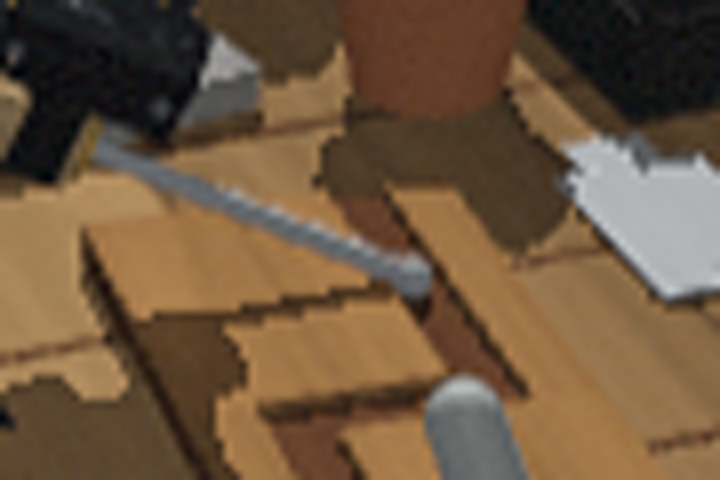

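Call:
{"name": "send_rows", "arguments": {"increments": "0.03 0.45 0 0 0 0;0.03 0.45 0 0 0 0;0.03 0.45 0 0 0 0;0.03 0.45 0 0 0 0;0.03 0.45 0 0 0 0;0.03 0.45 0 0 0 0;0.03 0.45 0 0 0 0;0.03 0.45 0 0 0 0"}}

```text
t: 35.73
tcp_pos: [0.5258, -0.0021, 0.0717]
tcp_rot: [158.0, -0.4, -114.8]
wrist_force: [0.7, -1.1, -0.6]
width: 0.0334
```

Call:
{"name": "send_rows", "arguments": {"increments": "0.03 0.45 0 0 0 0;0.03 0.45 0 0 0 0;0.03 0.45 0 0 0 0;0.03 0.45 0 0 0 0;0.03 0.4 0 0 0 0;0.03 0.4 0 0 0 0;0.03 0.4 0 0 0 0;0.03 0.4 0 0 0 0"}}

```text
t: 36.4
tcp_pos: [0.5282, 0.0318, 0.0716]
tcp_rot: [157.9, -0.5, -114.8]
wrist_force: [0.0, -1.9, -0.9]
width: 0.0337
```

```bash
python3 ball.py b11
```

```text
36.4 [0.5281845  0.03179976 0.071645  ] [ 157.9470215    -0.45056645 -114.82666877] [ 0.03594934 -1.87094871 -0.91211163]
0 [ 0.6682 -0.0334  0.0215] [271.2 191.6]
2 [ 0.6662 -0.0325  0.0163] [270.5 192.9]
4 [ 0.664  -0.0316  0.0112] [269.8 194.2]
6 [ 0.6616 -0.0305  0.0061] [269.  195.4]
[270 193]
```

View pics/b11.png

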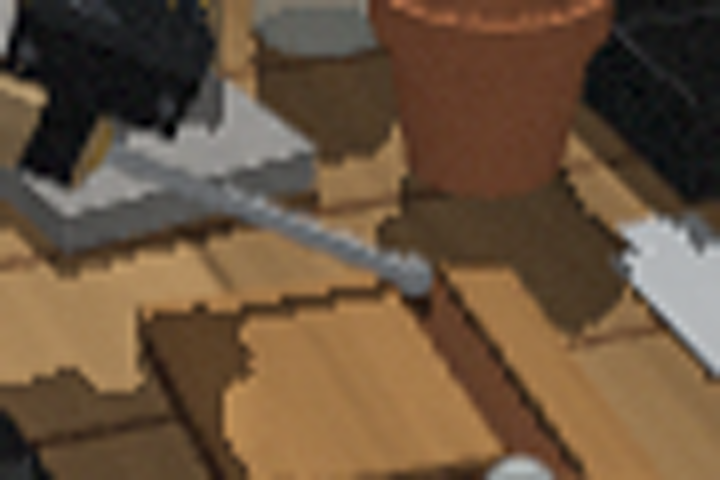

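Call:
{"name": "send_rows", "arguments": {"increments": "0.02 0.25 0 0 0 0;0 0 0 0 0 0;0 0 0 0 0 0;-0.03 -0.4 0 0 0 0;-0.03 -0.45 0 0 0 0;-0.03 -0.45 0 0 0 0;-0.03 -0.45 0 0 0 0;-0.03 -0.45 0 0 0 0"}}

```text
t: 37.12
tcp_pos: [0.5268, 0.0112, 0.0717]
tcp_rot: [158.0, -0.4, -114.8]
wrist_force: [-1.0, 1.9, -0.4]
width: 0.0337
```

Call:
{"name": "send_rows", "arguments": {"increments": "-0.03 -0.45 0 0 0 0;-0.03 -0.45 0 0 0 0;-0.03 -0.45 0 0 0 0;-0.03 -0.45 0 0 0 0;-0.03 -0.45 0 0 0 0;-0.03 -0.45 0 0 0 0;-0.03 -0.45 0 0 0 0;-0.03 -0.45 0 0 0 0"}}

```text
t: 37.78
tcp_pos: [0.5245, -0.0245, 0.0716]
tcp_rot: [157.9, -0.4, -114.8]
wrist_force: [-0.0, 0.6, 0.1]
width: 0.0334
```

Call:
{"name": "send_rows", "arguments": {"increments": "-0.03 -0.45 0 0 0 0;-0.03 -0.45 0 0 0 0;-0.03 -0.45 0 0 0 0;-0.03 -0.45 0 0 0 0;-0.03 -0.45 0 0 0 0;-0.03 -0.45 0 0 0 0;-0.03 -0.45 0 0 0 0;-0.03 -0.45 0 0 0 0"}}

```text
t: 38.45
tcp_pos: [0.522, -0.0605, 0.0717]
tcp_rot: [157.9, -0.4, -114.8]
wrist_force: [-0.7, 1.2, -0.2]
width: 0.0336
```

```bash
python3 ball.py b12
```

```text
38.45 [ 0.52202934 -0.06047254  0.07165918] [ 157.94650154   -0.44660363 -114.82101033] [-0.70741431  1.19146087 -0.24799383]
0 [ 0.6621 -0.1257  0.0215] [280.6 205.1]
2 [ 0.66   -0.1248  0.0163] [279.8 206.5]
4 [ 0.6578 -0.1238  0.0112] [279.  207.8]
6 [ 0.6555 -0.1228  0.0061] [278.2 209.1]
[279 206]
```

View pics/b12.png

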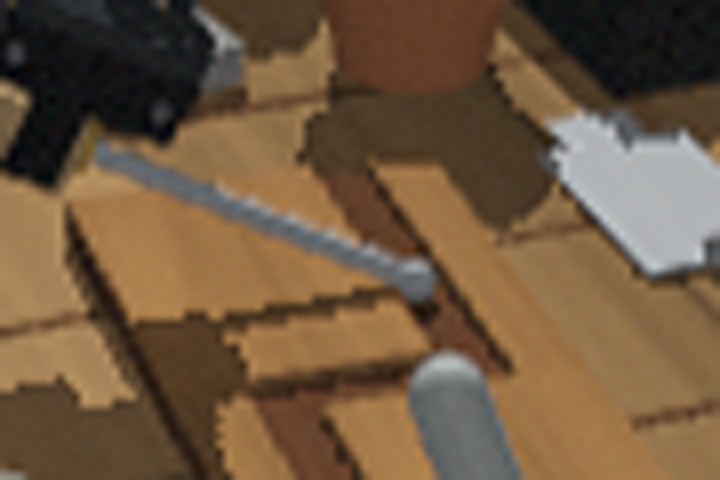

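Call:
{"name": "send_rows", "arguments": {"increments": "-0.03 -0.45 0 0 0 0;-0.03 -0.45 0 0 0 0;-0.03 -0.45 0 0 0 0;-0.03 -0.45 0 0 0 0;-0.03 -0.45 0 0 0 0;-0.03 -0.45 0 0 0 0;-0.03 -0.45 0 0 0 0;-0.03 -0.45 0 0 0 0"}}

```text
t: 39.17
tcp_pos: [0.5196, -0.0965, 0.0717]
tcp_rot: [157.9, -0.4, -114.8]
wrist_force: [-0.1, 1.3, -0.5]
width: 0.034
```

Call:
{"name": "send_rows", "arguments": {"increments": "-0.03 -0.45 0 0 0 0;-0.03 -0.45 0 0 0 0;-0.03 -0.45 0 0 0 0;-0.03 -0.45 0 0 0 0;-0.02 -0.45 0 0 0 0;-0.02 -0.25 0 0 0 0;0 0 0 0 0 0;0 0 0 0 0 0"}}

```text
t: 39.83
tcp_pos: [0.518, -0.1217, 0.0716]
tcp_rot: [158.0, -0.5, -114.9]
wrist_force: [-0.2, -0.8, 0.1]
width: 0.0339
```

```bash
python3 ball.py b13
```

```text
39.8333 [ 0.51799922 -0.12168939  0.07162694] [ 157.97059636   -0.49599246 -114.8732482 ] [-0.16226118 -0.78069192  0.08824449]
0 [ 0.658  -0.1871  0.0215] [287.4 215. ]
2 [ 0.6559 -0.1862  0.0163] [286.6 216.3]
4 [ 0.6538 -0.1852  0.0112] [285.8 217.7]
6 [ 0.6514 -0.1842  0.0062] [284.9 219.1]
[286 216]
```

View pics/b13.png

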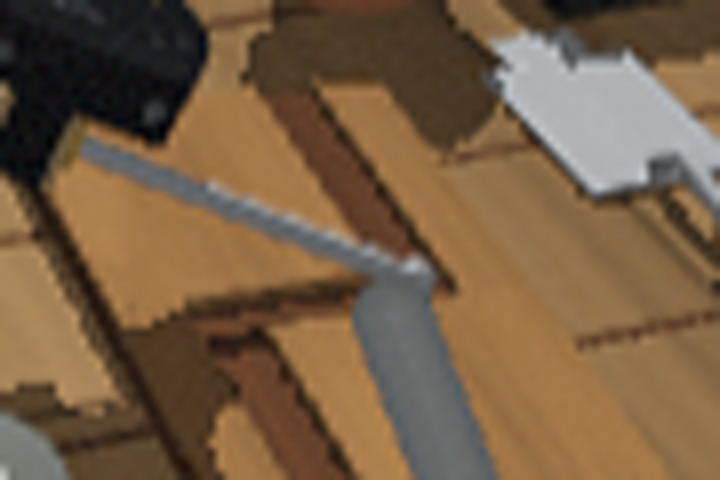

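At g3 again. Across to g2 (−8 cm x, +0.53 cm y).

Call:
{"name": "send_rows", "arguments": {"increments": "-0.4 0.03 0 0 0 0;-0.45 0.03 0 0 0 0;-0.45 0.03 0 0 0 0;-0.45 0.03 0 0 0 0;-0.45 0.03 0 0 0 0;-0.45 0.03 0 0 0 0;-0.45 0.03 0 0 0 0;-0.45 0.03 0 0 0 0"}}

```text
t: 40.55
tcp_pos: [0.4821, -0.1186, 0.0717]
tcp_rot: [157.9, -0.4, -114.8]
wrist_force: [1.7, -0.2, -1.2]
width: 0.0338
```

Call:
{"name": "send_rows", "arguments": {"increments": "-0.45 0.03 0 0 0 0;-0.45 0.03 0 0 0 0;-0.45 0.03 0 0 0 0;-0.45 0.03 0 0 0 0;-0.45 0.03 0 0 0 0;-0.45 0.03 0 0 0 0;-0.45 0.03 0 0 0 0;-0.45 0.03 0 0 0 0"}}

```text
t: 41.22
tcp_pos: [0.4461, -0.1162, 0.0717]
tcp_rot: [157.9, -0.4, -114.8]
wrist_force: [1.2, 0.6, -1.1]
width: 0.0335
```

Call:
{"name": "send_rows", "arguments": {"increments": "-0.45 0.03 0 0 0 0;-0.4 0.02 0 0 0 0;0 0 0 0 0 0;0 0 0 0 0 0"}}

```text
t: 41.55
tcp_pos: [0.4375, -0.1156, 0.0717]
tcp_rot: [157.9, -0.4, -114.8]
wrist_force: [-1.3, 0.4, 0.9]
width: 0.0335
```

```bash
python3 ball.py b14
```

```text
41.55 [ 0.43749808 -0.11561326  0.07171149] [ 157.88807215   -0.44664906 -114.8395906 ] [-1.25346862  0.35078758  0.88365577]
0 [ 0.5775 -0.1808  0.0214] [262.5 218.7]
2 [ 0.5754 -0.1799  0.0162] [261.7 220.1]
4 [ 0.5732 -0.179   0.0111] [260.9 221.5]
6 [ 0.5709 -0.1779  0.006 ] [260.  222.9]
[261 220]
```

View pics/b14.png

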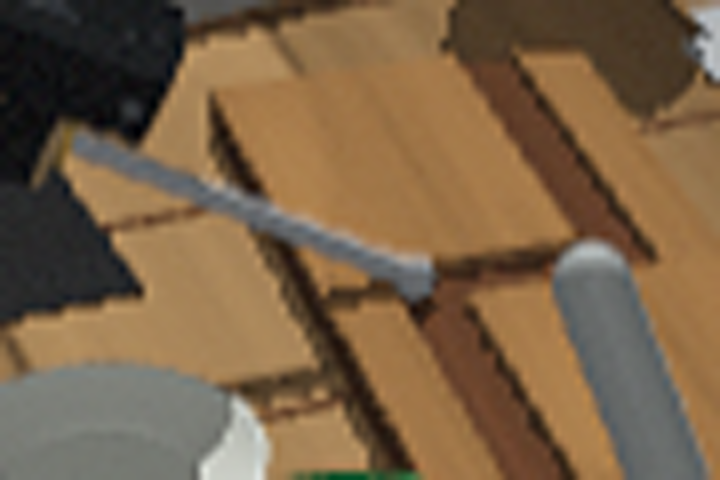

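Call:
{"name": "send_rows", "arguments": {"increments": "-0.03 -0.4 0 0 0 0;-0.03 -0.45 0 0 0 0;-0.03 -0.45 0 0 0 0;-0.03 -0.45 0 0 0 0;-0.03 -0.45 0 0 0 0;-0.03 -0.45 0 0 0 0;-0.03 -0.45 0 0 0 0;-0.03 -0.45 0 0 0 0"}}

```text
t: 42.27
tcp_pos: [0.4356, -0.1518, 0.0717]
tcp_rot: [157.9, -0.4, -114.8]
wrist_force: [-0.5, 1.4, -0.0]
width: 0.0336
```

Call:
{"name": "send_rows", "arguments": {"increments": "-0.03 -0.45 0 0 0 0;-0.03 -0.45 0 0 0 0;-0.03 -0.45 0 0 0 0;-0.03 -0.45 0 0 0 0;-0.03 -0.45 0 0 0 0;-0.03 -0.45 0 0 0 0;-0.03 -0.45 0 0 0 0;-0.03 -0.45 0 0 0 0"}}

```text
t: 42.93
tcp_pos: [0.4332, -0.1877, 0.0717]
tcp_rot: [157.9, -0.4, -114.8]
wrist_force: [0.3, 0.7, -0.6]
width: 0.0342
```

Call:
{"name": "send_rows", "arguments": {"increments": "-0.03 -0.45 0 0 0 0;-0.03 -0.45 0 0 0 0;-0.03 -0.45 0 0 0 0;-0.03 -0.45 0 0 0 0;-0.03 -0.45 0 0 0 0;-0.03 -0.45 0 0 0 0;-0.03 -0.45 0 0 0 0;-0.03 -0.45 0 0 0 0"}}

```text
t: 43.6
tcp_pos: [0.4308, -0.2237, 0.0716]
tcp_rot: [157.9, -0.4, -114.8]
wrist_force: [-1.3, 1.9, -0.4]
width: 0.0338
```

Call:
{"name": "send_rows", "arguments": {"increments": "-0.03 -0.45 0 0 0 0;-0.03 -0.45 0 0 0 0;-0.03 -0.45 0 0 0 0;-0.03 -0.45 0 0 0 0;-0.03 -0.45 0 0 0 0;-0.03 -0.45 0 0 0 0;-0.03 -0.45 0 0 0 0;-0.03 -0.45 0 0 0 0"}}

```text
t: 44.27
tcp_pos: [0.4284, -0.2597, 0.0717]
tcp_rot: [158.0, -0.4, -114.8]
wrist_force: [-0.0, 1.6, -0.7]
width: 0.0341
```

```bash
python3 ball.py b15
```

```text
44.2667 [ 0.42844447 -0.25969493  0.0716572 ] [ 157.95010805   -0.44663718 -114.82547734] [-0.01329756  1.55848123 -0.69747248]
0 [ 0.5685 -0.3249  0.0215] [278.8 245.7]
2 [ 0.5664 -0.324   0.0163] [277.9 247.2]
4 [ 0.5643 -0.323   0.0112] [277.  248.7]
6 [ 0.5619 -0.322   0.0061] [276.  250.1]
[277 247]
```

View pics/b15.png

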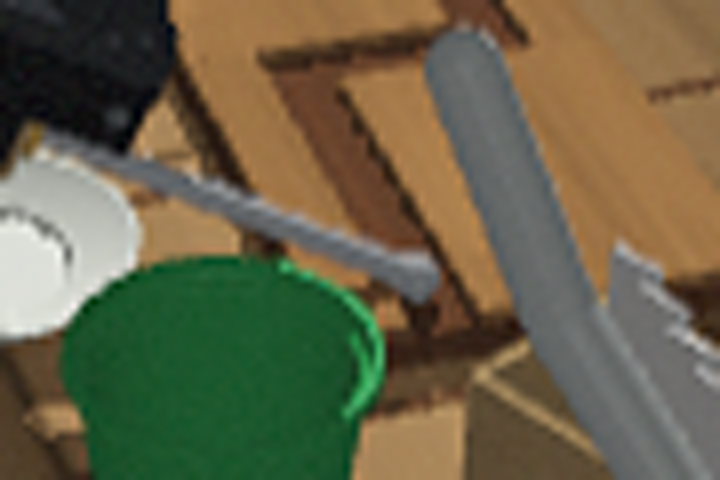

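Call:
{"name": "send_rows", "arguments": {"increments": "-0.03 -0.45 0 0 0 0;-0.03 -0.45 0 0 0 0;-0.03 -0.45 0 0 0 0;0 0 0 0 0 0;0 0 0 0 0 0;0 0 0 0 0 0;0 0 0 0 0 0"}}

```text
t: 44.9
tcp_pos: [0.4275, -0.2729, 0.0717]
tcp_rot: [158.0, -0.5, -114.8]
wrist_force: [0.2, -1.1, -0.1]
width: 0.0335
```

```bash
python3 ball.py b16; python3 - <<'E'
from h import *
a,b=read_camera("top"),read_camera("side")
print(fit([a,b],"spool_a",(.585,.231,.16),.048));save(b,"s20.png",(150,100,310,220),5)
E
```

```text
44.9 [ 0.42752765 -0.27285513  0.07167167] [ 157.95441858   -0.46585038 -114.83501658] [ 0.19747606 -1.08385466 -0.13921337]
0 [ 0.5675 -0.3381  0.0215] [280.4 248.5]
2 [ 0.5655 -0.3372  0.0163] [279.5 250. ]
4 [ 0.5633 -0.3362  0.0112] [278.6 251.4]
6 [ 0.561  -0.3352  0.0062] [277.6 252.9]
[279 250]
(array([0.61884077, 0.22062796, 0.09096687]), np.float64(0.2024424970149994), 2)
```

View pics/b16.png

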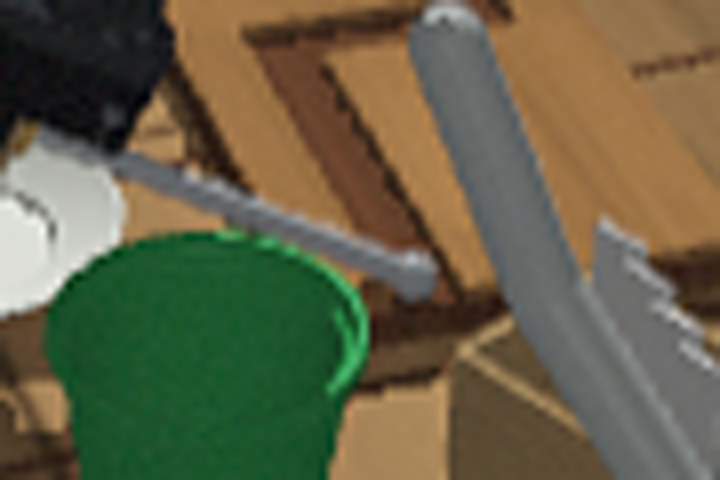

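View pics/s20.png

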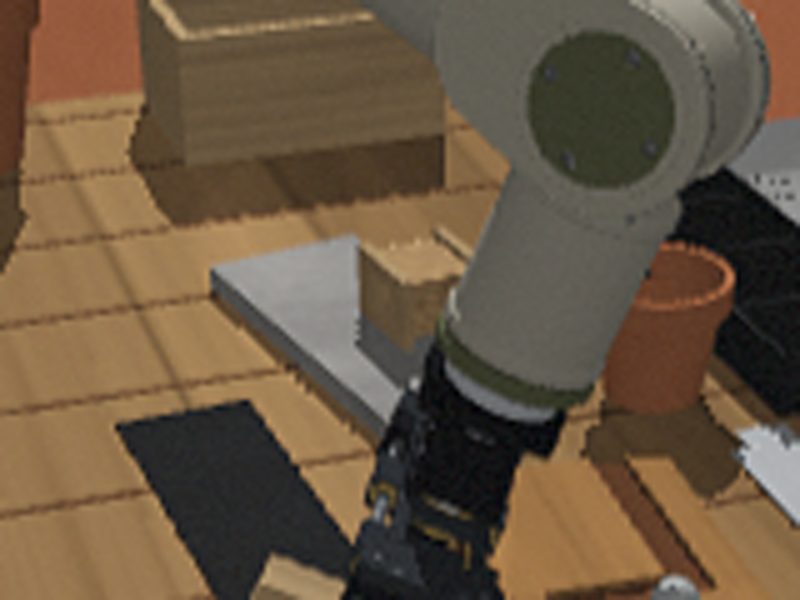

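Call:
{"name": "send_rows", "arguments": {"increments": "0 0 0.6 0 0 0;0 0 1 0 0 0;0 0 1.5 0 0 0;0 1 2 -2.3 -5 0;0 2 2 -2.3 -5 0;0 2 2 -2.3 -5 0;0 2 1 -2.3 -5 0;0 2 0 0 0 0"}}

```text
t: 45.82
tcp_pos: [0.4266, -0.1968, 0.1693]
tcp_rot: [177.0, -0.6, -115.2]
wrist_force: [0.0, -0.0, -1.7]
width: 0.0333
```

Call:
{"name": "send_rows", "arguments": {"increments": "0 2 0 0 0 6.9;0 2 0 0 0 6.9;0 2 0 0 0 6.9;0 2 0 0 0 6.9;0 2 0 0 0 6.9;0 2 0 0 0 6.9;0 2 0 0 0 6.9;0 2 0 0 0 6.9"}}

```text
t: 46.48
tcp_pos: [0.4269, -0.0355, 0.1682]
tcp_rot: [176.7, -0.8, -59.6]
wrist_force: [0.8, -0.2, -1.4]
width: 0.0338
```

Call:
{"name": "send_rows", "arguments": {"increments": "0 0 0 0 0 6.9;0 0 0 0 0 6.9;0 0 0 0 0 6.9;0 0 0 0 0 6.9;0 0 0 0 0 6.9;0 0 0 0 0 6.9;0 0 0 0 0 6.9;0 0 0 0 0 6.9"}}

```text
t: 47.15
tcp_pos: [0.427, -0.0366, 0.1679]
tcp_rot: [176.7, -0.9, -4.4]
wrist_force: [0.6, -0.6, -1.7]
width: 0.0336
```

```bash
python3 look.py 21; python3 - <<'E'
from h import *
a,b=read_camera("top"),read_camera("side")
for k in([a,b],[a],[b]):print(fit(k,"spool_a",(.61,.225,.16),.048))
save(b,"s22.png",(150,100,310,220),5);save(a,"t22.png",(120,120,280,240),5)
E
```

```text
47.25 [ 0.42687859 -0.0364367   0.16777871] [176.77084182  -0.89124584  -4.57232829] 0.033933760559485264 [-0.28632457 -0.85051526 -2.38903255]
rake_tip [([181.5, 235.8], 0.52)] []
rake_butt [([265.7, 239.5], 0.82), ([365.2, 230.5], 0.71)] []
(array([0.61972329, 0.21646739, 0.1323301 ]), np.float64(0.07777274399995804), 2)
(array([0.61861654, 0.2180817 , 0.11804239]), np.float64(0.07032301276922226), 1)
(array([0.62001467, 0.21330671, 0.14223125]), np.float64(0.05827166885137558), 1)
```

View pics/s22.png

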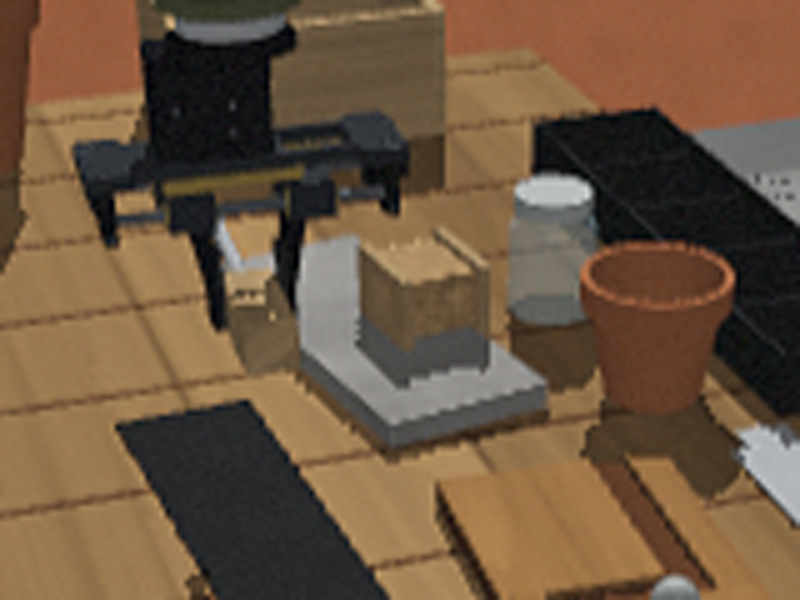

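View pics/t22.png

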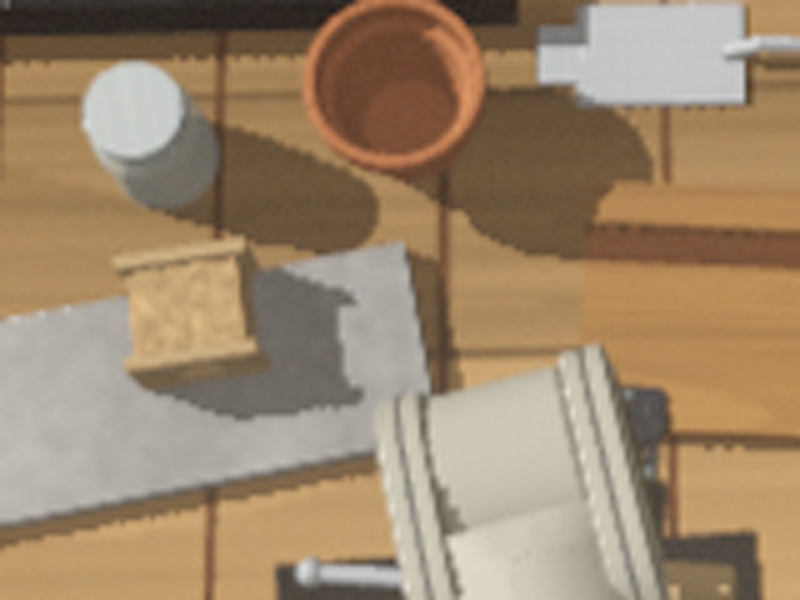

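Call:
{"name": "send_rows", "arguments": {"increments": "0.1 0.3 -1 4.2 0.9 0;0.1 0.3 -2 0 0 6;0.1 0.3 -2 0 0 1.3;0 0 -2 0 0 0;0 0 -2 0 0 0;0 0 -2 0 0 0;0 0 -1 0 0 0;0 0 0 0 0 0"}}

```text
t: 48.42
tcp_pos: [0.4286, -0.0274, 0.0453]
tcp_rot: [-179.4, 0.6, 2.6]
wrist_force: [-0.7, -0.8, -2.2]
width: 0.0334
```

```bash
python3 look.py 23; python3 - <<'E'
from h import *
b=read_camera("side")
save(b,"s24.png",(150,140,250,240),6)
E
```

```text
48.5167 [ 0.43005364 -0.02742505  0.0472966 ] [-179.28769963    0.38809562    2.59381809] 0.033716699715301925 [-0.86086641  0.33585062 -1.37235795]
rake_tip [([183.6, 247.9], 0.71)] []
rake_butt [([260.6, 166.9], 0.57), ([261.8, 240.6], 0.5)] [([210.4, 204.6], 0.62)]
[ 0.5444 -0.0877  0.0706] 0.2123
[ 0.4342 -0.0958  0.0519] 0.0079
```

View pics/s24.png

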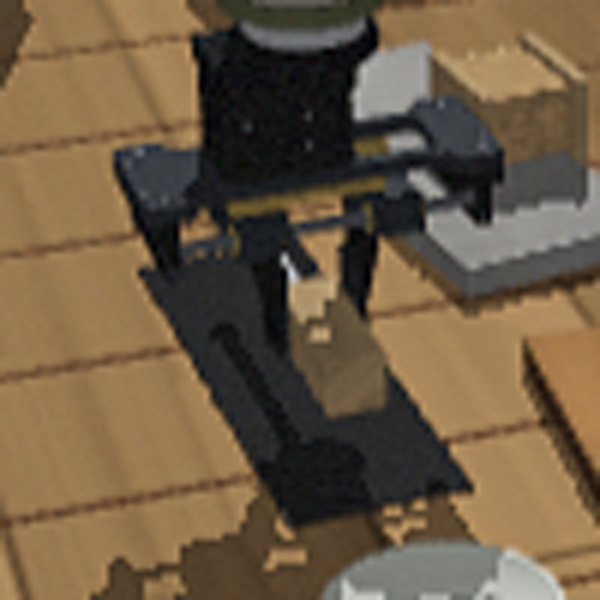

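View pics/t23.png

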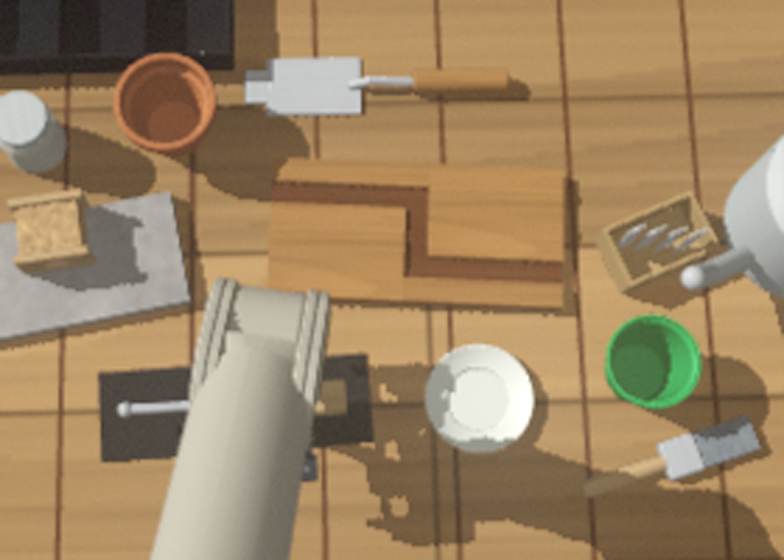

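Call:
{"name": "send_rows", "arguments": {"increments": "0 0 -0.8 0 0 0;0 0 -0.8 0 0 0;0 0 -0.8 0 0 0;0 0 -0.5 0 0 0;0 0 -0.3 0 0 0;0 0 -0.2 0 0 0;0 0 -0.2 0 0 0;0 0 0 0 0 0"}}

```text
t: 49.43
tcp_pos: [0.4301, -0.027, 0.0111]
tcp_rot: [-179.2, 0.3, 2.6]
wrist_force: [-0.0, 0.5, -1.8]
width: 0.034
```

Call:
{"name": "send_rows", "arguments": {"increments": "0 0 -0.1 0 0 0;0 0 -0.1 0 0 0;0 0 0 0 0 0;0 0 0 0 0 0"}}

```text
t: 49.77
tcp_pos: [0.4303, -0.0269, 0.0093]
tcp_rot: [-179.2, 0.3, 2.6]
wrist_force: [-0.0, 1.6, 1.3]
width: 0.0337
```

Call:
{"name": "send_rows", "arguments": {"increments": "0 0 0 0 0 0;0 0 0 0 0 0;0 0 0 0 0 0;0 0 0 0 0 0;0 0 0 0 0 0;0 0 0 0 0 0;0 0 0 0 0 0;0 0 0 0 0 0", "gripper": -1}}

```text
t: 50.43
tcp_pos: [0.4301, -0.027, 0.0091]
tcp_rot: [-179.2, 0.3, 2.6]
wrist_force: [-0.4, -0.9, 0.0]
width: 0.0788
```

Call:
{"name": "send_rows", "arguments": {"increments": "0 0 0 0 0 0;0 0 0.5 0 0 0;0 0 1 0 0 0;0 0 2 0 0 0;0 0 3 0 0 0;0 0 3 0 0 0;0 0 3 0 0 0;0 0 3 0 0 0"}}

```text
t: 51.1
tcp_pos: [0.43, -0.0278, 0.1658]
tcp_rot: [-179.2, 0.3, 2.5]
wrist_force: [1.0, 1.3, 0.2]
width: 0.0869
```

Call:
{"name": "send_rows", "arguments": {"increments": "-1 -3 2 0 0 0;-1 -3 2 0 0 0;-1 -3 2 0 0 0;-1 -3 0 0 0 0;-0.5 -3 0 0 0 0;0 -3 0 0 0 0;0 -3 0 0 0 0;0 0 0 0 0 0"}}

```text
t: 51.77
tcp_pos: [0.3839, -0.243, 0.2241]
tcp_rot: [-179.2, 0.3, 2.1]
wrist_force: [-0.1, -0.0, -0.1]
width: 0.0866
```

```bash
python3 - <<'E'
from h import *
import json
a,b=read_camera("top"),read_camera("side")
s=read_state();print(s["t"],s["tcp_pos"],s["width"])
P=json.load(open("P.json"))
print(fit([a,b],"spool_a",(.619,.217,.13),.048))
print(fit([a,b],"rake",(.43,-.034,1.62),.003))
for l in ["rake_tip","rake_butt"]:
    for A in pinpoint(a,l)[:2]:
        p=onplane(a,A["xy"],.02);w=P["mat"][3];d=p[:2]-P["mat"][:2];print(l,p,"mat",d@[np.cos(w),np.sin(w)],d@[-np.sin(w),np.cos(w)])
for l in ["trowel","terracotta_pot","nursery_pot","saucer","seed_jar","label_box","bench_brush"]:
    r=pinpoint(a,l); print(l,[(np.round(x["xy"]),round(x["confidence"],2)) for x in r[:2]])
save(a,"t25.png",(100,90,420,330),2.5);save(b,"s25.png",(140,100,340,250),4)
E
```

```text
51.8667 [ 0.38479099 -0.2378069   0.22404253] 0.08696505282325158
(array([0.61940256, 0.21862218, 0.11109809]), np.float64(0.38888025283813477), 2)
(array([ 0.42798346, -0.03533158,  1.59823486]), np.float64(0.23396775126457214), 2)
rake_tip [0.41977486 0.13455403 0.02      ] mat -0.0012908926726667577 0.1134189438317576
rake_butt [ 0.43373756 -0.092366    0.02      ] mat 0.00022622752518022064 -0.1139251875124783
trowel [(array([274., 132.]), 0.88)]
terracotta_pot [(array([378., 263.]), 0.66), (array([204., 147.]), 0.61)]
nursery_pot [(array([364., 231.]), 0.62)]
saucer [(array([308., 241.]), 0.82)]
seed_jar [(array([152., 152.]), 0.74)]
label_box [(array([372., 191.]), 0.76)]
bench_brush [(array([376., 266.]), 0.74)]
```

View pics/t25.png

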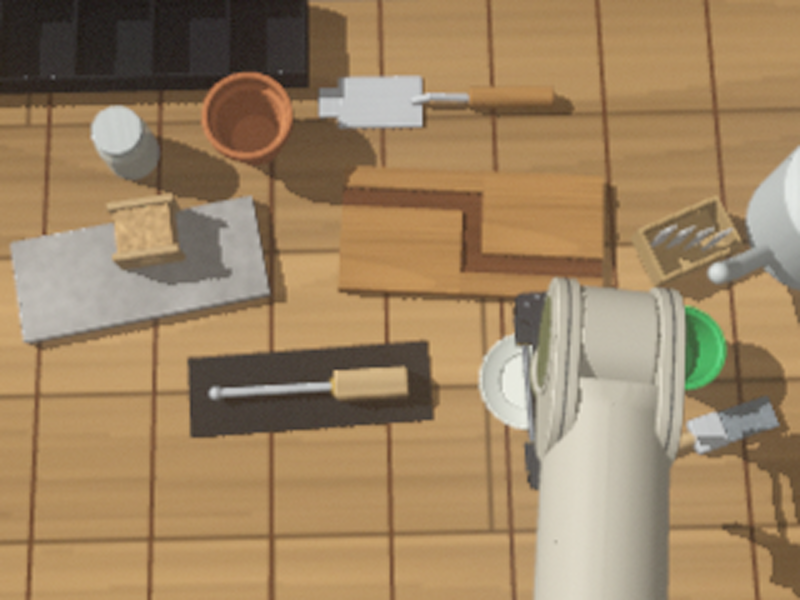

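View pics/s25.png

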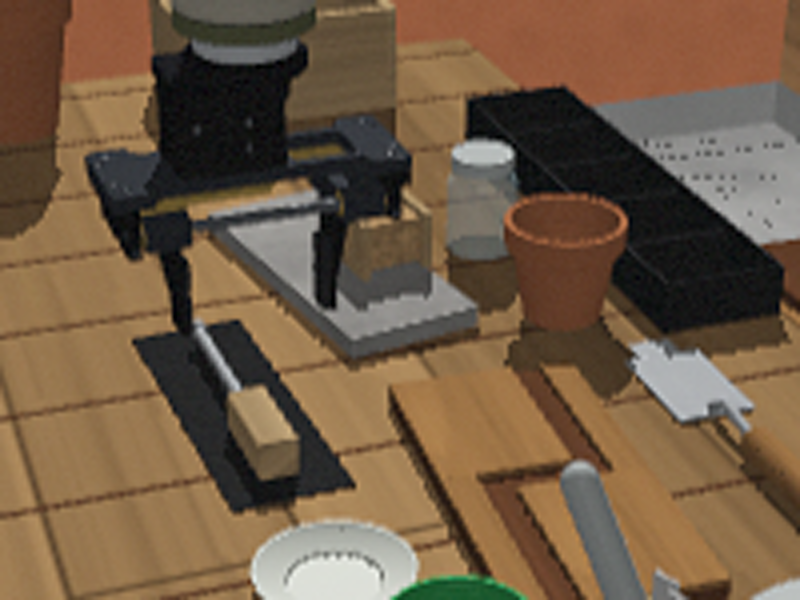

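```bash
python3 -c "
from station import *
print(finish_job())"
```

```text
the job is handed in; nothing more can be done
None
```

I carried out every part of the task and handed it in at about 52 s of the 210 s allowed. The hand-in gives no verdict.

**Spool:** Only one spool was on the board. I pushed the rod through its bore, carried it to the slab and stood it there with the bore level. The fingers never came near it.

**Groove:** I ran the ball along the bottom from the right-hand end, round both corners, to the left-hand end and all the way back, at about 55 mm/s. At the stops I checked the arm's computed ball position against the side camera, and they agreed to within about 2 mm. The ball was hidden or partly hidden behind the watering-can spout at a few points. The wrist force was too noisy to confirm steady floor contact along the whole path, though ball height by that estimate stayed near the floor.

**Rake:** It was laid back on the mat and let go. The last check put the ball at about (−1, +113) mm and the butt at about (0, −114) mm from the mat's centre.

**Spool was knocked:** While I worked in the groove, the spool moved about 37 mm on the slab, with nothing of mine near it. It now stands level at about x = +36 mm, y = −23 mm from the slab's centre, inside the limits of 60 and 150 mm. Its far plate is close to the slab's edge, and I left it there.

**Last spool fit:** The last fit of its outline was poor (error 0.39) because the gripper blocked part of the side view. It still matches the clear view taken shortly before.

**Bystanders:** In the last picture the bystanders I could see were in their places. The arm partly covered the saucer, nursery pot and brush.

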